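# Fit a keyed chain sprocket on a gearmotor shaft

### The arm

A 6-joint arm with a two-finger parallel gripper is mounted at the origin on the work surface. World frame = base frame: x ahead of the robot, y to its left, z up, the work surface at z = 0. Lengths are in mm, angles in degrees, forces in N, time in s.
With the tool pointing down it reaches from about 300 to 850 mm from the base axis. Payload 4.2 kg.
Tool frame: the origin (TCP) lies at the very end of the fingers, on their centre line; the grasp point (between the pads) lies 19 mm behind it; z points along the fingers, x is the direction in which the jaws open and shut, and the axes are right-handed (so a half turn about z gives the same grasp; the last joint's range is limited). The gripper opens to 91 mm and grips with 3 to 60 N. Pads are 32 mm wide; open, the fingers measure 118 mm over their backs; the gripper's body (76 mm by 178 mm) begins 60 mm behind the grasp point.
Start: joints at [64.458, 18.312, 89.639, -0, 72.044, -1.146], TCP at [237.508, 523.673, 213.976] pointing down, gripper open.
Joint ranges: [-177.97, 177.97], [-48.28, 115.42], [12.27, 149.76], [-77.06, 257.06], [2.81, 150.46], [-146.56, 146.56]. Speed limits (degrees/s): [147.25, 147.25, 180, 180, 180, 180].

### API

Orientations are given as [roll, pitch, yaw] about the fixed x, y, z axes, in that order (R = Rz(yaw) Ry(pitch) Rx(roll)).
In Python, from workcell import env gives the robot as it stands.
- The arm moves only by the tool servo_tool, never from a script. Its argument "plan" is a list of rows, each a list of 3 entries, a list of its own where there are three numbers: the turn, a rotation vector about the tool's x, y, z in degrees, then the shift along the tool's x, y, z in mm, then the finger opening in mm, from 0 to 91.2. In form: [[[ax, ay, az], [dx, dy, dz], claw], ...]. A call has exactly 10 rows; each row shifts and turns the pose as measured when the row begins, along the tool's axes as they then stand; what a row does not reach is not made up. A row lasts 1/8 s, in which the tool goes at most 62.5 mm and 10.7 degrees, less where a joint would pass 70% of its speed; a pose out of reach is approached as far as the arm can. A call with a gripper value outside its range is refused whole. The fingers move at their own pace and stop on an object; "squeeze" is the grip in N (left out, the last holds). Time passes only in rows, so rows that do not move let the fingers close, or fill a call up. It gives the time, the measured TCP pose, the force and the opening at its end, in the units of the state.
- env.state(): the state, without advancing time (a new reading comes with each control period).
- env.grab_frame(name): name is "scene" or "top"; returns a dict with "pixels" (400x640x3 uint8, red, green, blue), "intrinsics" (3x3 intrinsics, pixels), "eye" and "attitude" of the camera in the world. Camera axes: x right, y up, looking along -z (the intrinsics and any distortion apply to the point x, -y, -z); pixel columns grow to the right and rows downward; lengths in mm; the calibration is good to about 2 mm. A picture is of the moment at which its call begins. There is no depth.
- env.job_done(): hands the job in, once; it reports no verdict.
The state is a dict: "time_s": time; "qpos": joint angles; "qvel": joint speeds; "effort": joint torques, N m; "ee_pos": TCP position; "ee_rot": TCP orientation; "force": force on the tool from outside, world axes, zero at the start; "torque": the same for the moment, N m; "gripper_width": finger opening in mm.
Only numpy, scipy, OpenCV 4.12 (cv2) and the standard library are available. Lean on these libraries where they do the work, as an engineer would, in place of code of your own. Each camera call takes 0.05 s, during which the arm holds its last target.

### The job

Fit the chain sprocket on the upright output shaft of the gearmotor, toothed side down as it lies now: slip it over the shaft end, turn it with light hand pressure until its keyway drops over the key, guide it down fully home against the shaft's shoulder, and let go. Do not force it, neither down nor in turning once the key has caught (the sprocket must never bear on the shaft or key with more than 60 N), do not let it drop, and leave the other things on the bench where they lie.

Things in the scene. Friction and masses are not known exactly. Their poses are not given: they have to be found in the camera images.
- sprocket: Steel chain sprocket lying flat, boss up: toothed plate 91 mm across, 9 mm thick, at the bottom; round boss 52 mm across above it; 42 mm high overall. Through bore 29.2 mm across with one keyway 9.4 mm wide along its whole length, keyway floor 19.2 mm from the axis. Origin: centre of the underside; z up; the keyway is on the bore's +x side. Mass 0.55 to 0.9 kg
- gearmotor: Worm-gear reducer with electric motor, fixed to the bench, output shaft upright and locked by the worm, so it does not turn. Origin on the bench on the shaft's axis, z up. The motor lies along +x, its axis 55 mm to the +y side of the shaft, 260 mm from the shaft to its end, at most 139 mm high (from 110 mm off the shaft on); the housing round the shaft is at most 110 mm high
- shaft_seat (a point): On the shaft's axis at the top of the shoulder (38 mm across) where the sprocket's underside must sit, 120 mm above the bench; axes as gearmotor. One key, 8 mm wide, outer face 18 mm from the axis (4 mm proud), from 2 to 32 mm above the shoulder. Its direction is not measured: anywhere within 55 degrees either way of the gearmotor's +x, seen from above until covered
- shaft_end (a point): On the shaft's axis at its top end, 166 mm above the bench, 46 mm above the shoulder; shaft 28 mm across, end chamfered 3.5 mm, plain down to the key's top 14 mm below. A sprocket slipped on with its keyway elsewhere rests on the key's square top, underside 32 mm above the shoulder; with keyway and key in line within about 3 degrees it goes down freely
- pulley: Aluminium V-belt pulley lying flat, 80 mm across, 34 mm high, no part of the job; origin under its centre
- grease_tub: White tub with a black screw lid, 68 mm across, 75 mm high; origin under its centre
- spanner: Steel open-ended spanner lying flat, 160 mm long; origin under its middle
- mallet: Rubber mallet lying flat, wooden handle, 250 mm long overall; origin on the bench below the handle's middle
- bearing: Loose ball bearing lying flat, 62 mm across, 16 mm high; origin under its centre
- bearing_carton: Cardboard carton 85 x 85 x 45 mm; origin under its centre
Mind the look-alikes: they are no part of the job. What is shaped like the sprocket but blue is not meant.

How it is judged (in metres and radians):
On the way:
1. the sprocket is slipped over the shaft end, boss up (horizontal distance between sprocket and shaft_end below 0.004 m and z of sprocket in the frame of shaft_end below -0.004 m and angle between sprocket's own z axis and vertical below 0.25 rad), for 0.1 s.
At the end, for the whole second after the job is handed in: The sprocket stands on the gearmotor's shaft with its keyway over the key: boss up, underside within 2 mm of the shoulder, centre within 3 mm of the shaft's axis, level to 2 degrees, at rest and released; the other things lie within 40 mm of where they were (z of sprocket in the frame of shaft_seat below 0.002 m and horizontal distance between sprocket and shaft_seat below 0.003 m and angle between sprocket's own z axis and vertical below 0.035 rad and linear speed of sprocket below 0.01 m/s); the robot touches nothing.
It fails at once if the sprocket bears on the gearmotor with more than 60 N (forced down, twisted hard against the key, or dropped) (contact force between sprocket and gearmotor above 60 N).
It fails at once if another thing on the bench is moved by more than 40 mm (distance of any of pulley, grease_tub, spanner, mallet, bearing, bearing_carton from where it was at the start of the episode above 0.04 m).
It also fails if it takes over 61 s, if anything falls off the work surface, if the arm or the gripper's body presses on something with over 40 N, if the wrist force passes 120 N, or if a joint passes its speed limit or range.

## Working session

There is one attempt and no reset: what is moved stays moved. The work goes in short steps, Python scripts to look and compute and a tool call to move; the robot and the scene stay as the last step left them, time stands still between calls to the robot, and variables do not carry over. Pictures are saved under pics/ and viewed, and the job is handed in when it is done.

Besides the shell and the picture viewer there is one more tool, called after "Request:" by a JSON object that holds its "api" and its "payload", one argument or row to a line. servo_tool: Moves the arm, as the interface text tells. Its arguments: {"type":"object","properties":{"plan":{"type":"array"},"squeeze":{"type":"number"}},"required":["plan"]}

```bash
ls; mkdir -p pics; python3 - <<'E'
from workcell import env
import cv2
print(env.state())
for n in("scene","top"):
    f=env.grab_frame(n); print(n,f["intrinsics"],f["eye"],f["attitude"],[k for k in f])
    cv2.imwrite(f"pics/{n}0.png",f["pixels"][:,:,::-1])
E
```

```text
pics
{'time_s': 0.0, 'qpos': array([ 6.44558420e+01,  1.83512895e+01,  8.97065619e+01, -5.96807382e-04,
        7.20428113e+01, -1.14541263e+00]), 'qvel': array([ 0.03943763,  0.07289935,  0.0060638 , -0.07734032,  0.00640916,
        0.01679698]), 'effort': array([ 7.98124383e-04, -4.12457907e+01, -2.31970060e+01,  7.26225972e-02,
        4.57828282e-02, -1.55576595e-04]), 'ee_pos': array([237.30471337, 523.19611796, 213.12274308]), 'ee_rot': array([-1.79998555e+02,  1.00653941e-01,  6.56014404e+01]), 'force': array([ 0.11640375, -1.13338183,  0.05716967]), 'torque': array([-0.02267907,  0.00732905, -0.05946383]), 'gripper_width': 91.08079777181236}
scene [[421.87463779   0.         321.933375  ]
 [  0.         421.87463779 198.65032426]
 [  0.           0.           1.        ]] [1275.9488219  -289.12118718 1026.14646636] [41.66448405  0.54942356 64.81302515] ['pixels', 'intrinsics', 'eye', 'attitude']
top [[436.72388628   0.         322.30553461]
 [  0.         436.72388628 205.42770413]
 [  0.           0.           1.        ]] [ 359.26681887   19.65951472 1145.71024172] [ 11.91302989   0.09067174 -84.30888595] ['pixels', 'intrinsics', 'eye', 'attitude']
```

View pics/scene0.png

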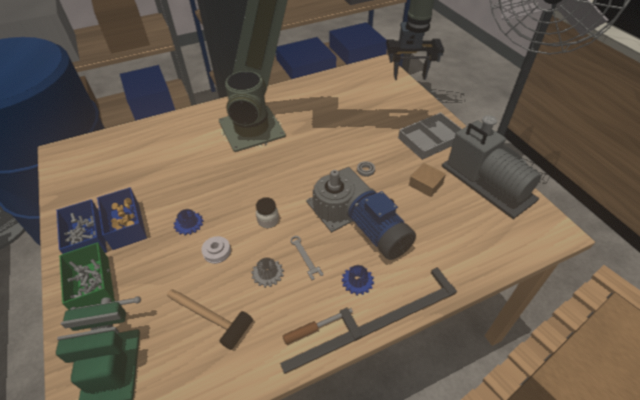

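View pics/top0.png

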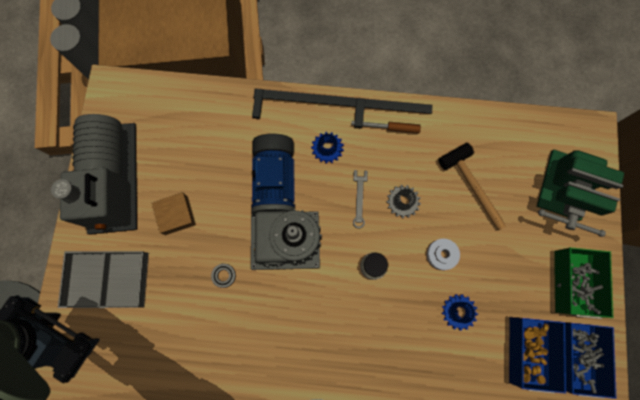

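The top view has three toothed discs: blue at (328,148), blue at (460,312) and grey steel at (404,201). In the scene view the grey one is at (267,270). Grey steel is the one meant, and I'll confirm it in crops.

```bash
cat > h.py <<'E'
import numpy as np, cv2
from scipy.spatial.transform import Rotation as Ro
def cam(f):
    return np.array(f["intrinsics"]),np.array(f["eye"]),Ro.from_euler('xyz',f["attitude"],degrees=True).as_matrix()
def proj(f,P):
    K,e,R=cam(f); q=(np.atleast_2d(P)-e)@R; q=q*[1,-1,-1]; q=q@K.T; return q[:,:2]/q[:,2:]
def ray(f,uv,z):
    K,e,R=cam(f); uv=np.atleast_2d(uv); d=np.c_[uv,np.ones(len(uv))]@np.linalg.inv(K).T*[1,-1,-1]@R.T
    return e+d*((z-e[2])/d[:,2])[:,None]
def crop(f,u,v,w,h,s,fn,pts=()):
    im=f["pixels"][:,:,::-1][v:v+h,u:u+w]
    im=cv2.resize(im,None,fx=s,fy=s,interpolation=cv2.INTER_CUBIC)
    cv2.imwrite(fn,im)
E
python3 - <<'E'
from h import *
from workcell import env
import pickle
fs={n:env.grab_frame(n) for n in("scene","top")}
pickle.dump(fs,open("f0.pkl","wb"))
crop(fs["top"],370,170,70,60,8,"pics/sp_top.png");crop(fs["top"],240,195,90,75,8,"pics/gm_top.png")
crop(fs["scene"],235,240,70,60,8,"pics/sp_sc.png");crop(fs["scene"],295,155,90,75,8,"pics/gm_sc.png")
print(ray(fs["top"],[[404,201],[293,233]],0),ray(fs["top"],[[404,201],[293,233]],42),ray(fs["top"],[[404,201],[293,233]],166))
print(ray(fs["scene"],[[267,265]],42),ray(fs["scene"],[[336,173]],166))
E
```

```text
[[ 633.39018229 -171.72718765    0.        ]
 [ 517.74206444  115.20758499    0.        ]] [[ 623.34123549 -164.71124138   42.        ]
 [ 511.93260227  111.70493763   42.        ]] [[ 593.67291638 -143.99749524  166.        ]
 [ 494.78085679  101.36378829  166.        ]]
[[ 634.6012457  -164.48197127   42.        ]] [[507.73807178 107.87801815 166.        ]]
```

View pics/sp_top.png

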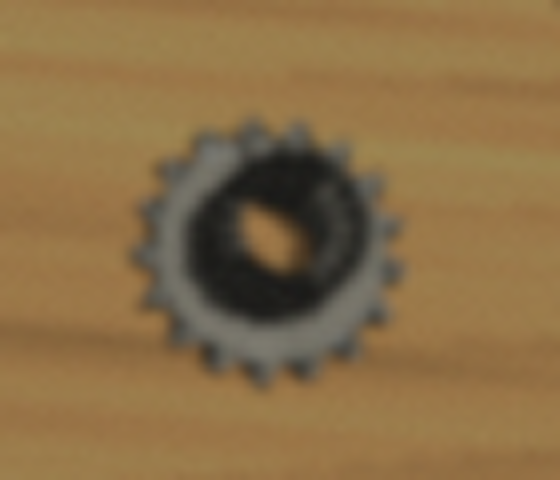

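View pics/gm_top.png

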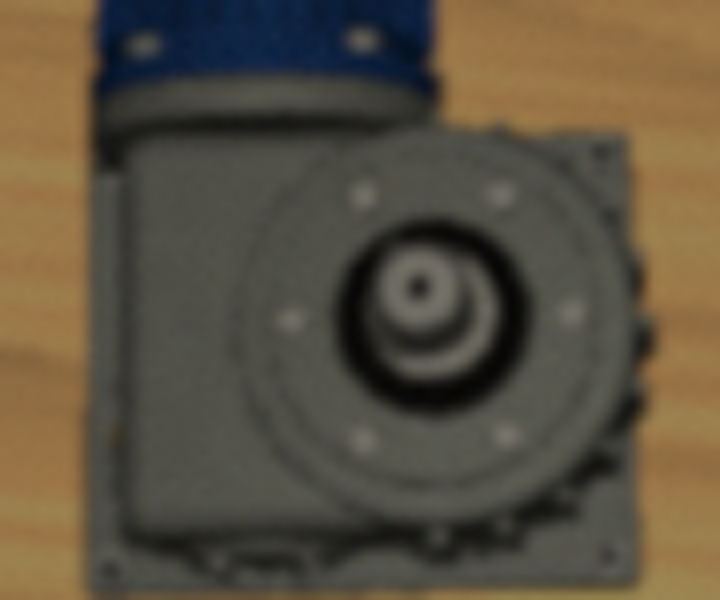

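View pics/sp_sc.png

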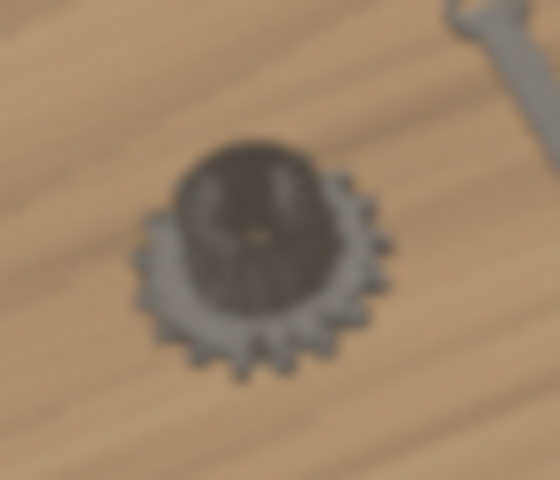

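View pics/gm_sc.png

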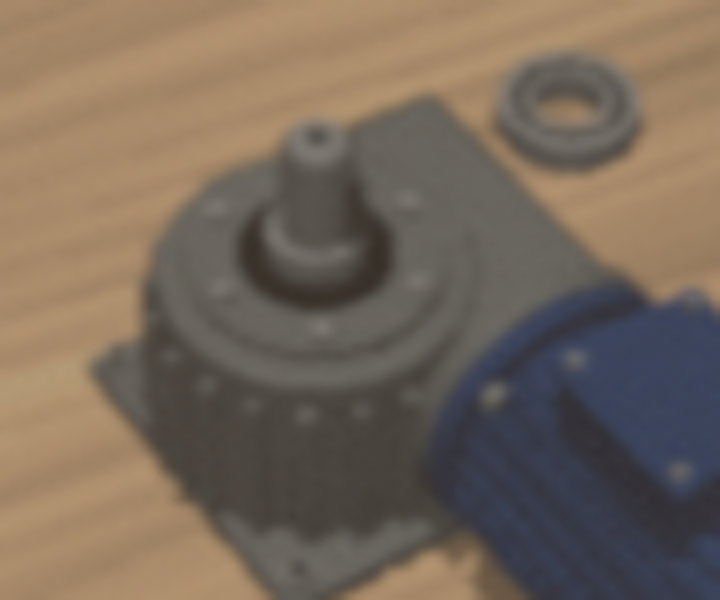

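```bash
python3 - <<'E'
from h import *
from workcell import env
import pickle
fs=pickle.load(open("f0.pkl","rb"))
for n in fs:
    a=[env.grab_frame(n)["pixels"].astype(float) for _ in range(6)]
    print(n,np.std(a,axis=0).mean()); fs[n]["avg"]=np.mean(a,axis=0)
pickle.dump(fs,open("f0.pkl","wb"))
def c(n,u,v,w,h,s,fn):
    im=fs[n]["avg"][v:v+h,u:u+w,::-1]; im=cv2.resize(im,None,fx=s,fy=s,interpolation=cv2.INTER_LANCZOS4)
    im=np.clip(255*(np.clip(im,0,255)/im.max())**0.6,0,255); cv2.imwrite(fn,im)
c("top",275,215,36,34,16,"pics/a1.png");c("scene",318,160,36,40,16,"pics/a2.png")
c("top",386,184,36,34,16,"pics/a3.png");c("scene",248,252,36,34,16,"pics/a4.png")
a=[cv2.imread(f"pics/a{i}.png")[:544] for i in(1,2,3,4)]
cv2.imwrite("pics/a12.png",cv2.resize(np.hstack(a[:2]),None,fx=.69,fy=.69));cv2.imwrite("pics/a34.png",cv2.resize(np.hstack(a[2:]),None,fx=.69,fy=.69))
E
```

```text
scene 0.5843332996224024
top 0.8203656490632872[ WARN:0@25.894] global loadsave.cpp:1063 imwrite_ Unsupported depth image for selected encoder is fallbacked to CV_8U.
```

View pics/a12.png

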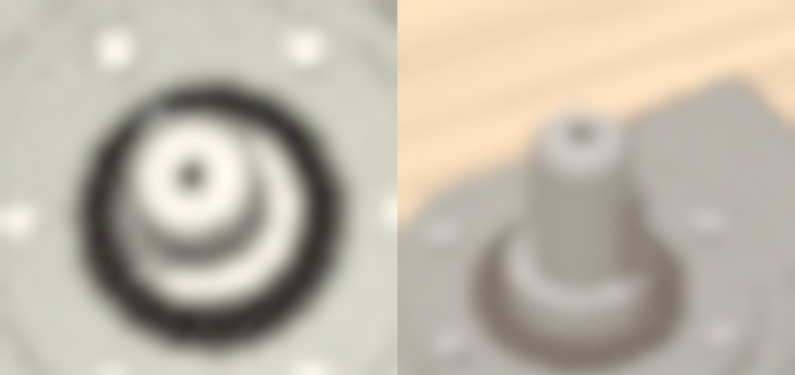

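View pics/a34.png

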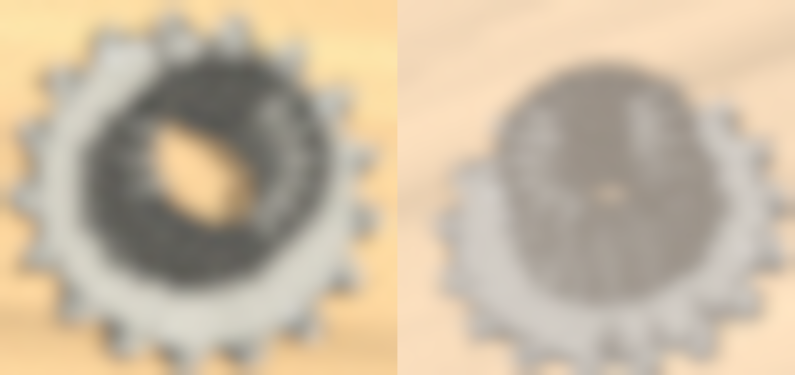

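```bash
cat > fit.py <<'E'
from h import *
import pickle
from scipy.optimize import minimize
def prof(th,r=14.6,hw=4.7,fl=19.2,n=72):
    a0=np.arcsin(hw/r); a=np.linspace(a0,2*np.pi-a0,n)
    p=np.c_[r*np.cos(a),r*np.sin(a)]; p=np.r_[p,[[fl,-hw],[fl,hw]]]
    c,s=np.cos(th),np.sin(th); return p@np.array([[c,s],[-s,c]])
def fill(f,loops,box,S=6,):
    u,v,w,h=box; m=np.zeros((h*S,w*S),np.uint8)
    for P in loops:
        q=(proj(f,P)-[u,v]+.5)*S-.5
        m2=np.zeros_like(m); cv2.fillPoly(m2,[np.round(q*16).astype(np.int32)],1,shift=4); m|=m2
    return m
circ=lambda R:np.c_[R*np.cos(np.linspace(0,6.28,90)),R*np.sin(np.linspace(0,6.28,90))]
def at(p,xy,z): return np.c_[p+xy,np.full(len(p),z)]
def hull(f,A,B,box,S=6):
    u,v,w,h=box; q=(proj(f,np.r_[A,B])-[u,v]+.5)*S-.5
    m=np.zeros((h*S,w*S),np.uint8); cv2.fillConvexPoly(m,np.round(cv2.convexHull(q.astype(np.float32))*16).astype(np.int32),1,shift=4); return m
def render(f,xy,th,R,box,sig=.8,S=6,z0=0):
    xy=np.array(xy)
    m=hull(f,at(circ(R),xy,z0),at(circ(R),xy,z0+9),box)|hull(f,at(circ(26),xy,z0+9),at(circ(26),xy,z0+42),box)
    p=prof(th); hole=fill(f,[at(p,xy,z0)],box)&fill(f,[at(p,xy,z0+42)],box)
    m=(m&(1-hole)).astype(np.float32)
    m=cv2.GaussianBlur(m,(0,0),sig*S)
    u,v,w,h=box; return cv2.resize(m,(w,h),interpolation=cv2.INTER_AREA)
E
python3 - <<'E'
from fit import *
fs=pickle.load(open("f0.pkl","rb"))
boxes={"top":(380,176,48,48),"scene":(242,246,50,48)}
obs={}
for n,(u,v,w,h) in boxes.items():
    a=fs[n]["avg"][v:v+h,u:u+w]; s=(a[...,0]-a[...,2])/(a[...,0]+1)
    wv=np.median(np.r_[s[0],s[-1],s[:,0],s[:,-1]]); gv=np.percentile(s,5); print(n,wv,gv)
    obs[n]=np.clip((wv-s)/(wv-gv),0,1.1)
res={}
for n,g in(("top",(624,-165)),("scene",(632,-165))):
    L=lambda p,th:((render(fs[n],p[:2],th,p[2],boxes[n])-obs[n])**2).sum()
    r=minimize(L,[*g,43],args=(2.,),method="Nelder-Mead",options=dict(initial_simplex=[[g[0],g[1],43],[g[0]+6,g[1],43],[g[0],g[1]+6,43],[g[0],g[1],40]]))
    out=[]
    for d in range(-180,180,5):
        out.append((L(r.x,np.radians(d)),d))
    print(n,r.x,r.fun,sorted(out)[:8],max(out)); res[n]=r.x
    d=np.radians(sorted(out)[0][1]); r=minimize(lambda p:L(p[:3],p[3]),[*r.x,d],method="Nelder-Mead",options=dict(initial_simplex=[[*r.x,d]]+[list(np.r_[r.x,d]+np.eye(4)[i]*[3,3,1,.2][i]) for i in range(4)]))
    print(r.x,np.degrees(r.x[3]),r.fun)
    m=render(fs[n],r.x[:2],r.x[3],r.x[2],boxes[n])
    cv2.imwrite(f"pics/fit_{n}.png",cv2.resize(np.hstack([obs[n],m,abs(obs[n]-m)])*220,None,fx=5,fy=5,interpolation=cv2.INTER_NEAREST).astype(np.uint8))
E
```

```text
top 0.5181430302698959 0.10406866745247383
scene 0.36888062228409113 0.1049794397804927
top [ 632.51524187 -168.80918036   40.74880444] 25.699776779218908 [(np.float64(24.09470551506316), 15), (np.float64(24.10724217116313), 20), (np.float64(24.25835191349079), 25), (np.float64(24.262293994679244), 10), (np.float64(24.673453549636182), 5), (np.float64(24.687619067121474), 150), (np.float64(24.710880289473682), 30), (np.float64(24.779756493389517), 160)] (np.float64(27.07158819284605), -75)
[ 6.32308030e+02 -1.68442098e+02  4.08975658e+01  3.34024229e-01] 19.138178573417324 23.759796446834066
scene [ 633.79317005 -167.75296906   40.70668409] 34.566928397129864 [(np.float64(32.704756417834034), 165), (np.float64(32.7240922608364), 170), (np.float64(32.747132840344385), 160), (np.float64(32.839238302248155), 155), (np.float64(32.85763563477118), 175), (np.float64(33.00387434237688), 150), (np.float64(33.02180655186622), -180), (np.float64(33.21921203519966), 0)] (np.float64(34.639445436623916), 75)
[ 633.79830047 -167.76162258   40.71293853    2.91678526] 167.11948506182756 32.67023018770864
```

```bash
python3 -c "
import cv2,numpy as np
a=cv2.imread('pics/fit_top.png');b=cv2.imread('pics/fit_scene.png');b=cv2.resize(b,(a.shape[1],240));cv2.imwrite('pics/fit.png',np.vstack([a,b]))"
```

```text
(no output)
```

View pics/fit.png

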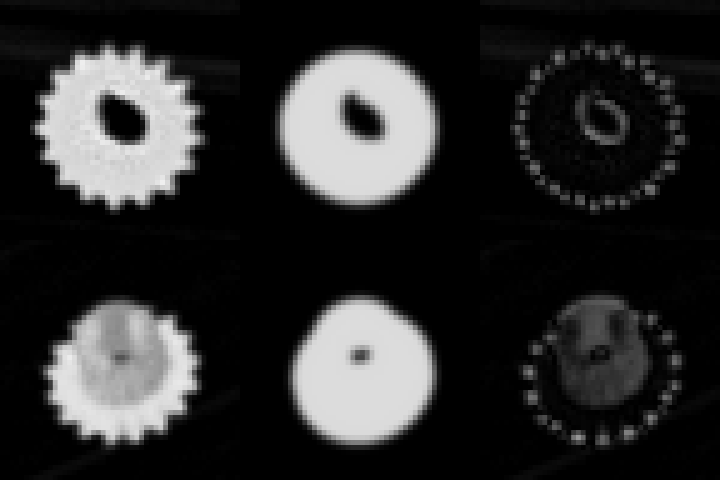

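```bash
python3 - <<'E'
from fit import *
fs=pickle.load(open("f0.pkl","rb"))
boxes={"top":(392,188,26,26),"scene":(258,256,18,18)}
def hr(f,xy,th,box,g,sig=.6,S=6):
    p=prof(th); m=(fill(f,[at(p,np.array(xy),0)],box)&fill(f,[at(p,np.array(xy),42)],box)).astype(np.float32)
    m=cv2.GaussianBlur(m,(0,0),sig*S); u,v,w,h=box; return g*cv2.resize(m,(w,h),interpolation=cv2.INTER_AREA)
ims=[]
for n,(u,v,w,h) in boxes.items():
    a=fs[n]["avg"][v:v+h,u:u+w]; s=(a[...,0]-a[...,2])
    x0=[632.3,-168.4] if n=="top" else [633.8,-167.8]
    b=np.median(s) ; s=np.clip(s-b,0,None); msk=np.zeros_like(s); c=proj(fs[n],[[*x0,21]])[0]-[u,v]; yy,xx=np.mgrid[:h,:w]; msk=((xx-c[0])**2+(yy-c[1])**2<(9 if n=="top" else 5)**2)
    o=s*msk/(s*msk).max(); print(n,b,(s*msk).max())
    out=[]
    for d in range(-180,180,10):
        r=min((minimize(lambda p:((hr(fs[n],p[:2],np.radians(d),boxes[n],p[2],abs(p[3])+.2)-o)[msk]**2).sum()+((p[:2]-x0)**2).sum()*.01,[*x0,.9,.4],method="Nelder-Mead",options=dict(initial_simplex=[[*x0,.9,.4],[x0[0]+2,x0[1],.9,.4],[x0[0],x0[1]+2,.9,.4],[*x0,.7,.4],[*x0,.9,.8]],maxiter=150)) for _ in [0]),key=lambda r:r.fun)
        out.append((round(r.fun,3),d,r.x.round(2)))
    out.sort(key=lambda t:t[0]); print(*out[:9],sep="\n")
    for d in (20,out[0][1],160):
        k=[t for t in out if t[1]==d][0][2]
        ims.append(cv2.resize(np.hstack([o,hr(fs[n],k[:2],np.radians(d),boxes[n],k[2],abs(k[3])+.2)])*230,(400,200),interpolation=cv2.INTER_CUBIC))
cv2.imwrite("pics/hole.png",np.vstack([np.hstack(ims[i::3]) for i in range(3)]).astype(np.uint8))
E
```

```text
top 10.166666666666671 74.66666666666666
(np.float64(0.653), 40, array([ 6.3261e+02, -1.6710e+02,  8.5000e-01,  5.5000e-01]))
(np.float64(0.681), 60, array([ 6.3276e+02, -1.6694e+02,  8.6000e-01,  5.9000e-01]))
(np.float64(0.692), -130, array([ 6.3282e+02, -1.6693e+02,  8.6000e-01,  6.1000e-01]))
(np.float64(0.696), 30, array([ 6.3229e+02, -1.6741e+02,  8.4000e-01,  5.5000e-01]))
(np.float64(0.701), -140, array([ 6.3267e+02, -1.6702e+02,  8.6000e-01,  5.9000e-01]))
(np.float64(0.702), 70, array([ 6.3275e+02, -1.6692e+02,  8.7000e-01,  6.0000e-01]))
(np.float64(0.704), -120, array([ 6.3273e+02, -1.6694e+02,  8.6000e-01,  5.9000e-01]))
(np.float64(0.711), 50, array([ 6.3261e+02, -1.6716e+02,  8.6000e-01,  5.9000e-01]))
(np.float64(0.729), -110, array([ 632.8 , -166.67,    0.88,    0.64]))
scene 14.833333333333332 12.499999999999996
(np.float64(0.057), -120, array([ 6.3299e+02, -1.6729e+02,  2.9400e+00,  4.8000e-01]))
(np.float64(0.071), 100, array([ 6.3292e+02, -1.6739e+02,  2.9200e+00, -4.7000e-01]))
(np.float64(0.072), -80, array([ 6.3304e+02, -1.6727e+02,  3.0000e+00,  5.1000e-01]))
(np.float64(0.074), -90, array([ 6.3282e+02, -1.6762e+02,  3.2300e+00,  4.9000e-01]))
(np.float64(0.078), -100, array([ 6.3295e+02, -1.6703e+02,  2.8700e+00,  4.8000e-01]))
(np.float64(0.079), -70, array([ 6.3319e+02, -1.6753e+02,  3.0400e+00,  4.9000e-01]))
(np.float64(0.079), 70, array([ 6.3285e+02, -1.6708e+02,  3.0000e+00,  4.8000e-01]))
(np.float64(0.079), 80, array([ 6.3319e+02, -1.6749e+02,  2.9200e+00,  4.8000e-01]))
(np.float64(0.083), 40, array([ 6.3287e+02, -1.6736e+02,  2.9300e+00, -4.8000e-01]))
```

View pics/hole.png

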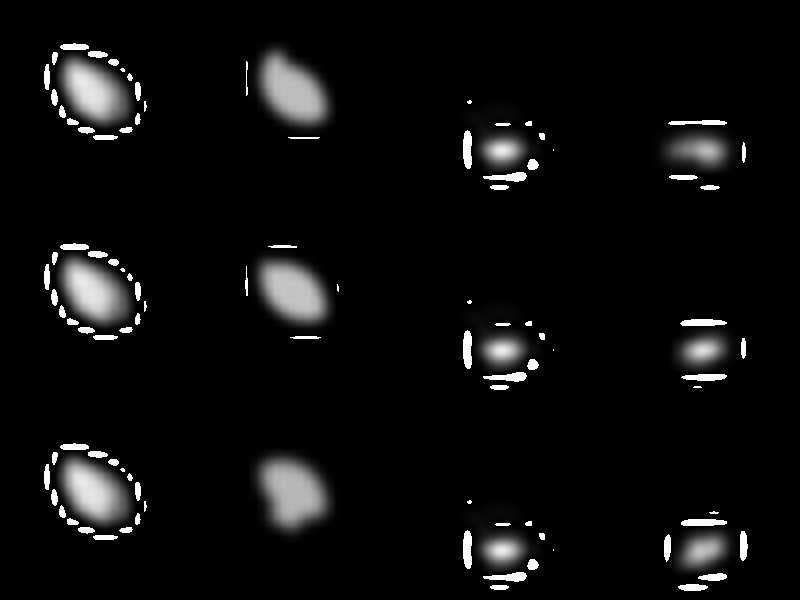

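```bash
python3 - <<'E'
from fit import *
fs=pickle.load(open("f0.pkl","rb"))
ims=[]
for n,(u,v,w,h),xy in(("top",(389,184,27,27),(632.3,-167.5)),("scene",(252,250,27,27),(633.2,-167.5))):
    a=fs[n]["avg"][v:v+h,u:u+w,::-1]; S=14
    im=cv2.resize(a,None,fx=S,fy=S,interpolation=cv2.INTER_CUBIC); im=(np.clip(im/(110 if n=="top" else 130),0,1)**.6*255).astype(np.uint8); raw=im.copy()
    for R,z,c in((26,42,(0,255,0)),(14.6,42,(0,0,255)),(14.6,0,(255,0,0))):
        q=(proj(fs[n],at(circ(R),np.array(xy),z))-[u,v]+.5)*S
        cv2.polylines(im,[q.astype(np.int32)],True,c,1)
    for d in range(0,360,30):
        q=(proj(fs[n],[[xy[0]+29*np.cos(np.radians(d)),xy[1]+29*np.sin(np.radians(d)),42]])[0]-[u,v]+.5)*S
        cv2.putText(im,str(d),tuple(q.astype(int)-[10,0]),0,.35,(255,255,0),1)
    ims.append(np.hstack([raw,im]))
cv2.imwrite("pics/ov.png",cv2.resize(np.vstack(ims),(600,600)))
E
```

```text
(no output)
```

View pics/ov.png

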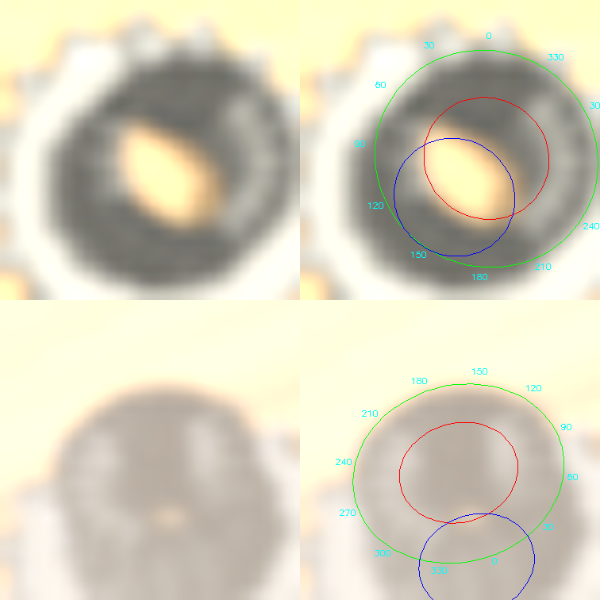

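```bash
python3 - <<'E'
from fit import *
fs=pickle.load(open("f0.pkl","rb"))
rows=[]
for n,cs in(("top",[(328,148),(460,312),(404,200)]),("scene",[(358,279),(187,221),(267,266)])):
    r=[]
    for u,v in cs:
        a=fs[n]["avg"][v-14:v+14,u-14:u+14,::-1]; g=a.copy()
        im=cv2.resize(g,(260,260),interpolation=cv2.INTER_CUBIC); hi=np.percentile(im,60)
        r.append((np.clip(im/(hi*1.5),0,1)**.7*255).astype(np.uint8))
    rows.append(np.hstack(r))
cv2.imwrite("pics/cmp.png",np.vstack(rows))
E
```

```text
(no output)
```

View pics/cmp.png

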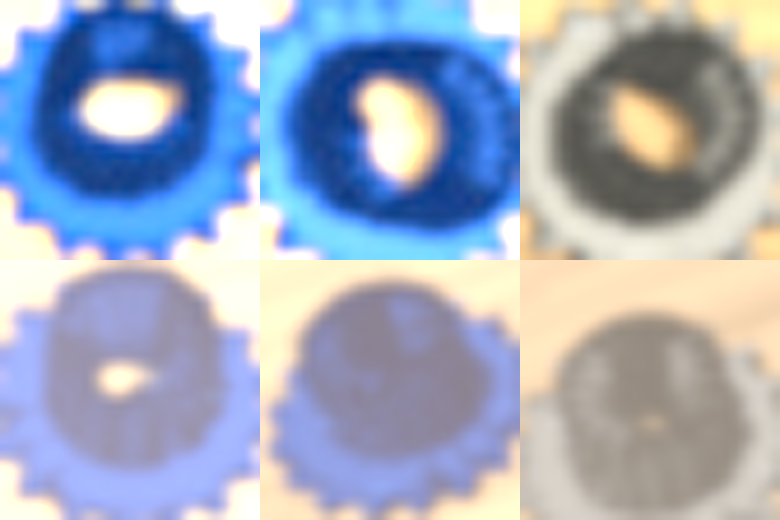

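```bash
cat > rc.py <<'E'
from fit import *
from scipy.ndimage import gaussian_filter
def inside(P,th,key=True):
    # P local coords (sprocket), material test for the region z<42
    x,y,z=P[...,0],P[...,1],P[...,2]; r=np.hypot(x,y)
    c,s=np.cos(th),np.sin(th); kx=c*x+s*y; ky=-s*x+c*y
    hole=(r<14.6)|((kx>0)&(kx<19.2)&(abs(ky)<4.7))
    return (((r<41.5)&(z<9))|(r<26))&(z<=42)&(z>=0)&~hole
def cast(f,xy,th,box,S=4):
    K,e,R=cam(f); u,v,w,h=box
    uu,vv=np.meshgrid(u+(np.arange(w*S)+.5)/S-.5,v+(np.arange(h*S)+.5)/S-.5)
    d=np.stack([uu,vv,np.ones_like(uu)],-1)@np.linalg.inv(K).T*[1,-1,-1]@R.T
    d/=-d[...,2:]
    o=np.array([xy[0],xy[1],0])
    hit=np.zeros(uu.shape,int); P=np.zeros(uu.shape+(3,))
    zs=np.arange(42,-.01,-.4); done=np.zeros(uu.shape,bool)
    for z in zs:
        p=e-o+d*(e[2]-z); i=inside(p,th)&~done; P[i]=p[i]; done|=i
    x,y,z=P[...,0],P[...,1],P[...,2]; r=np.hypot(x,y); az=np.arctan2(y,x)
    c,s=np.cos(th),np.sin(th); kx=c*x+s*y; ky=-s*x+c*y
    F=[]; wood=~done; F.append(wood)
    top=done&(z>=41.9); plate=done&(z<=9)&(z>8.4)&(r>26); F+=[top,plate]
    side=done&~top&~plate
    out=side&(r>25); 
    inn=side&(r<=25)
    n=np.zeros(uu.shape+(2,)); n[out]=(P[out][:,:2]/r[out][:,None])
    key=inn&(r>15.2)&(kx>0)
    bore=inn&~key; n[bore]=-P[bore][:,:2]/r[bore][:,None]
    fl=key&(kx>18.6); sw=key&~fl; n[fl]=[-c,-s]
    sg=-np.sign(ky); n[sw]=(sg[...,None]*np.array([-s,c]))[sw]
    for m in(out,inn):
        F+=[m,m*n[...,0],m*n[...,1]]
    F+=[inn*(42-z)/42,fl|sw]
    F=np.stack([a.astype(float) for a in F],0)
    F=np.stack([gaussian_filter(a,.65*S) for a in F]); return F.reshape(len(F),h,S,w,S).mean((2,4))
def score(f,img,xy,th,box,msk=None):
    F=cast(f,xy,th,box); A=F.reshape(len(F),-1).T; u,v,w,h=box
    b=img[v:v+h,u:u+w].reshape(-1,3)
    lam=.05; x=np.linalg.solve(A.T@A+lam*np.eye(len(F)),A.T@b); res=(A@x-b).reshape(h,w,3)
    return (res**2).sum(),(A@x).reshape(h,w,3)
E
cat > run1.py <<'E'
from rc import *
import sys
fs=pickle.load(open("f0.pkl","rb"))
def go(n,c,xy,hw=11):
    f=fs[n]; img=f["avg"]; box=(c[0]-hw,c[1]-hw,2*hw,2*hw)
    best=[]
    for d in range(-180,180,10):
        x=np.array(xy,float); s=score(f,img,x,np.radians(d),box)[0]
        for st in (2,1):
          for dx in((st,0),(-st,0),(0,st),(0,-st)):
            while 1:
                s2=score(f,img,x+dx,np.radians(d),box)[0]
                if s2<s: s=s2; x=x+dx
                else: break
        best.append((round(s),d,x))
    b=sorted(best,key=lambda t:t[0]); return b,box
if __name__=="__main__":
    for n,c,xy in(("top",(404,200),(632.5,-167.5)),("scene",(267,266),(633.2,-167.5))):
        b,box=go(n,c,xy); print(n,*[(t[0],t[1],*t[2].round()) for t in b[:10]],b[-1],sep="\n")
        t=b[0]; m=score(fs[n],fs[n]["avg"],t[2],np.radians(t[1]),box)[1]
        t=b[0]; u,v,w,h=box; o=fs[n]["avg"][v:v+h,u:u+w]
        cv2.imwrite(f"pics/rc_{n}.png",np.clip(cv2.resize(np.hstack([o,m])[...,::-1],None,fx=12,fy=12,interpolation=cv2.INTER_CUBIC)*1.6,0,255))
E
time python3 run1.py
```

```text
top
(114547, 30, np.float64(632.0), np.float64(-168.0))
(116304, 20, np.float64(632.0), np.float64(-168.0))
(118382, -120, np.float64(632.0), np.float64(-168.0))
(119347, -130, np.float64(632.0), np.float64(-168.0))
(119785, -110, np.float64(632.0), np.float64(-168.0))
(122146, 80, np.float64(632.0), np.float64(-168.0))
(122691, 40, np.float64(632.0), np.float64(-168.0))
(124318, -140, np.float64(632.0), np.float64(-168.0))
(124545, 90, np.float64(632.0), np.float64(-168.0))
(125265, -100, np.float64(632.0), np.float64(-166.0))
(170265, -30, array([ 632.5, -166.5]))
scene
(32004, -120, np.float64(633.0), np.float64(-166.0))
(32360, -110, np.float64(633.0), np.float64(-166.0))
(32396, -130, np.float64(633.0), np.float64(-166.0))
(33135, -100, np.float64(633.0), np.float64(-166.0))
(33925, -90, np.float64(633.0), np.float64(-166.0))
(34214, -80, np.float64(633.0), np.float64(-166.0))
(34426, -70, np.float64(633.0), np.float64(-166.0))
(34430, -60, np.float64(633.0), np.float64(-166.0))
(34583, -140, np.float64(633.0), np.float64(-166.0))
(34826, -50, np.float64(633.0), np.float64(-166.0))
(65106, -10, array([ 633.2, -167.5]))[ WARN:0@19.370] global loadsave.cpp:1063 imwrite_ Unsupported depth image for selected encoder is fallbacked to CV_8U.

real	0m41.345s
user	0m41.045s
sys	0m0.816s
```

```bash
cat > run2.py <<'E'
from rc import *
fs=pickle.load(open("f0.pkl","rb"))
ims=[]
tot={}
for n,c,xy in(("top",(404,200),(632,-168)),("scene",(267,266),(633,-166.5))):
    f=fs[n]; hw=11; box=(c[0]-hw,c[1]-hw,2*hw,2*hw); u,v,w,h=box
    o=f["avg"][v:v+h,u:u+w]; row=[o]
    q=proj(f,[[*xy,42]])[0]; yy,xx=np.mgrid[:h,:w]; rad=26*(.39 if n=="top" else .36)
    M=((xx+u-q[0])**2+(yy+v-q[1])**2<rad**2).ravel()
    out=[]
    for d in range(-180,180,10):
      bs=None
      for dx in(-1,0,1):
       for dy in(-1,0,1):
        F=cast(f,(xy[0]+dx,xy[1]+dy),np.radians(d),box); A=F.reshape(len(F),-1).T; b=o.reshape(-1,3)
        x=np.linalg.solve(A[M].T@A[M]+.05*np.eye(len(F)),A[M].T@b[M]); r=((A@x-b)[M]**2).sum()
        if bs is None or r<bs[0]: bs=(r,d,dx,dy,(A@x).reshape(h,w,3))
      out.append(bs)
    out2=sorted(out,key=lambda t:t[0]); print(n,M.sum(),[(round(t[0]),*t[1:4]) for t in out2[:12]],round(out2[-1][0]))
    for t in out: tot[t[1]]=tot.get(t[1],0)+np.log(t[0])
    row+=[out2[0][4],out2[1][4],[t for t in out if t[1]==-120][0][4],[t for t in out if t[1]==30][0][4],[t for t in out if t[1]==160][0][4]]
    ims.append(np.clip(cv2.resize(np.hstack(row)[...,::-1],None,fx=6,fy=6,interpolation=cv2.INTER_CUBIC)*1.7,0,255))
print(sorted((round(v,2),k) for k,v in tot.items())[:8])
cv2.imwrite("pics/rc2.png",np.vstack(ims).astype(np.uint8))
E
python3 run2.py
```

```text
top 309 [(73538, 30, 1, 1), (74123, -120, 1, 1), (74418, 20, 0, 1), (75141, -130, 1, 1), (75318, -110, 1, 1), (77270, 40, 1, 1), (78825, -140, 1, 1), (79447, -100, 1, 1), (80972, 50, 1, 1), (81005, 80, 1, 1), (81870, 70, 1, 1), (82335, 60, 1, 1)] 122992
scene 278 [(15519, -130, 0, -1), (15879, -110, 0, -1), (15939, -120, 0, -1), (16148, -100, 0, -1), (16625, -140, 0, -1), (17164, -50, 0, -1), (17190, -70, 0, -1), (17222, -90, 0, -1), (17240, -60, 0, -1), (17538, -80, 0, -1), (19088, -150, 0, -1), (19468, 70, 0, -1)] 45657
[(np.float64(20.88), -130), (np.float64(20.89), -120), (np.float64(20.9), -110), (np.float64(20.97), -100), (np.float64(20.99), -140), (np.float64(21.14), 30), (np.float64(21.17), 40), (np.float64(21.19), 70)]
```

View pics/rc2.png

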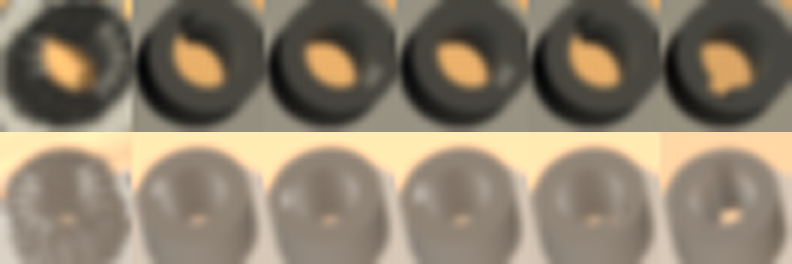

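```bash
python3 - <<'E'
from fit import *
fs=pickle.load(open("f0.pkl","rb"))
cv=lambda a,b,u0,v0:((a+.5)/(.69*16)-.5+u0,(b+.5)/(.69*16)-.5+v0)
t=cv(191,176,275,215); s=cv(580-397,132,318,160); print(t,s,ray(fs["top"],t,166),ray(fs["scene"],s,166))
# screw/hole dots of flange + shoulder ellipse check
ims=[]
for n,(u,v,w,h) in(("top",(278,216,26,26)),("scene",(322,162,26,26))):
    xy=ray(fs[n],t if n=="top" else s,166)[0,:2]
    S=14;a=fs[n]["avg"][v:v+h,u:u+w,::-1]; im=cv2.resize(a,None,fx=S,fy=S,interpolation=cv2.INTER_CUBIC); hi=np.percentile(im,97 if n=="top" else 85)
    im=(np.clip(im/hi,0,1)**.7*255).astype(np.uint8); row=[im]
    for d in(0,25,50):
        k=im.copy()
        def pl(P,c): cv2.polylines(k,[((proj(fs[n],P)-[u,v]+.5)*S).astype(np.int32)],True,c,1)
        pl(at(circ(10.5),xy,166),(0,0,255));pl(at(circ(14),xy,162.5),(0,0,255));pl(at(circ(19),xy,120),(0,255,0))
        r=np.radians(d); R=np.array([[np.cos(r),np.sin(r)],[-np.sin(r),np.cos(r)]])
        kp=np.array([[13.4,-4],[18,-4],[18,4],[13.4,4]])@R
        pl(at(kp,xy,152),(255,255,0)); pl(at(kp,xy,122),(255,0,0))
        row.append(k)
    ims.append(np.vstack([np.hstack(row[:2]),np.hstack(row[2:])]))
cv2.imwrite("pics/key.png",cv2.resize(np.hstack(ims),(800,400)))
cv2.imwrite("pics/key_t.png",cv2.resize(ims[0],(600,600)));cv2.imwrite("pics/key_s.png",cv2.resize(ims[1],(600,600)))
E
```

```text
(291.8460144927536, 230.48731884057972) (334.1213768115942, 171.5018115942029) [[500.22739034 104.61412671 166.        ]] [[499.88449543 105.71617837 166.        ]]
```

View pics/key_t.png

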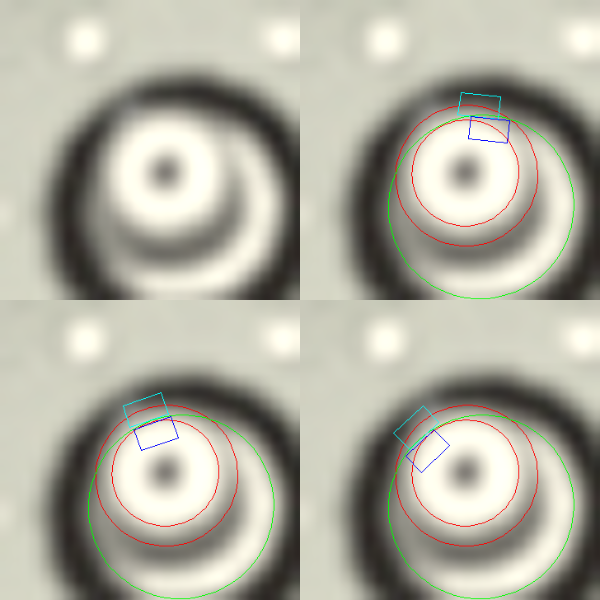

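View pics/key_s.png

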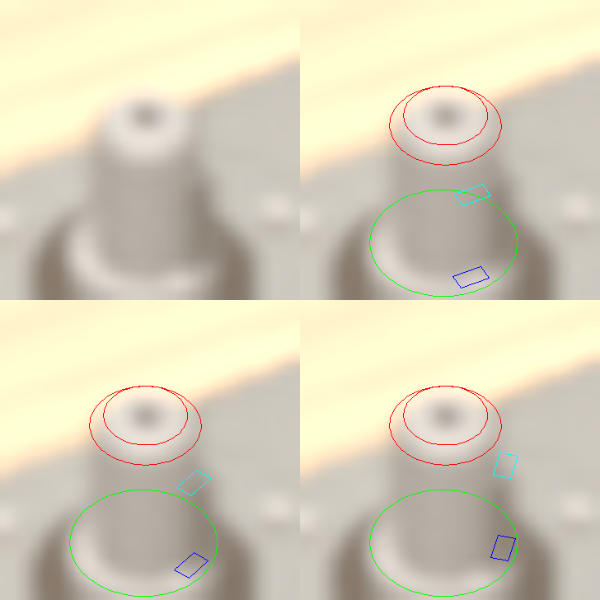

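```bash
cat > pl.py <<'E'
from h import *
from workcell import env
def seq(wps,claw=None,s=None,max_t=60,max_a=10):
    """wps: list of (pos, [r,p,y], nrows) -> rows relative to ideal poses"""
    s=s or env.state(); p=np.array(s["ee_pos"]); R=Ro.from_euler('xyz',s["ee_rot"],degrees=True)
    print("now",round(s["time_s"],2),p.round(1),np.round(s["ee_rot"],1),"F",np.round(s["force"],1),"w",round(s["gripper_width"],1),"q",np.round(s["qpos"],0))
    for tp,te,n in wps:
        tp=np.array(tp,float); T=Ro.from_euler('xyz',te,degrees=True)
        rv=(R.inv()*T).as_rotvec(degrees=True)
        print("->",tp,te,"dist/row",round(np.linalg.norm(tp-p)/n,1),"ang/row",round(np.linalg.norm(rv)/n,2))
        for i in range(n):
            Ri=R*Ro.from_rotvec(rv*i/n,degrees=True)
            d=Ri.inv().apply((tp-p)/n)
            print([[round(float(a),1)+0 for a in rv/n],[round(float(a),1)+0 for a in d]])
        p,R=tp,T
E
python3 - <<'E'
from pl import *
seq([((545,-20,225),(180,0,-60),12),((632.8,-167.2,80),(180,0,-80),5),((632.8,-167.2,14),(180,0,-80),3)])
E
```

```text
now 0.8 [237.5 523.7 214. ] [-180.    -0.    65.6] F [-0.6 -0.1 -0.5] w 91.1 q [64. 18. 90.  0. 72. -1.]
-> [545. -20. 225.] (180, 0, -60) dist/row 52.1 ang/row 10.47
[[0.0, 0.0, 10.5], [-30.7, 42.1, -0.9]]
[[0.0, 0.0, 10.5], [-22.5, 46.9, -0.9]]
[[0.0, 0.0, 10.5], [-13.6, 50.2, -0.9]]
[[0.0, 0.0, 10.5], [-4.3, 51.9, -0.9]]
[[0.0, 0.0, 10.5], [5.2, 51.8, -0.9]]
[[0.0, 0.0, 10.5], [14.5, 50.0, -0.9]]
[[0.0, 0.0, 10.5], [23.4, 46.5, -0.9]]
[[0.0, 0.0, 10.5], [31.4, 41.5, -0.9]]
[[0.0, 0.0, 10.5], [38.5, 35.1, -0.9]]
[[0.0, 0.0, 10.5], [44.2, 27.5, -0.9]]
[[0.0, 0.0, 10.5], [48.4, 19.0, -0.9]]
[[0.0, 0.0, 10.5], [51.1, 9.9, -0.9]]
-> [ 632.8 -167.2   80. ] (180, 0, -80) dist/row 44.9 ang/row 4.0
[[0.0, 0.0, 4.0], [34.3, -0.5, 29.0]]
[[0.0, 0.0, 4.0], [34.2, -2.9, 29.0]]
[[0.0, 0.0, 4.0], [33.9, -5.3, 29.0]]
[[0.0, 0.0, 4.0], [33.4, -7.6, 29.0]]
[[0.0, 0.0, 4.0], [32.8, -9.9, 29.0]]
-> [ 632.8 -167.2   14. ] (180, 0, -80) dist/row 22.0 ang/row 0.0
[[0.0, 0.0, 0.0], [0.0, 0.0, 22.0]]
[[0.0, 0.0, 0.0], [0.0, 0.0, 22.0]]
[[0.0, 0.0, 0.0], [0.0, 0.0, 22.0]]
```

Request:
{"api": "servo_tool", "payload": {
  "plan": [
    [[0,0,10],[-31,42,-2],91],
    [[0,0,10],[-22,47,-2],91],
    [[0,0,10],[-13,50,-2],91],
    [[0,0,10],[-4,52,-2],91],
    [[0,0,10],[5,52,-2],91],
    [[0,0,10],[14,50,-1],91],
    [[0,0,10],[23,46,-1],91],
    [[0,0,10],[31,41,-1],91],
    [[0,0,10],[38,35,-1],91],
    [[0,0,10],[44,27,-1],91]
  ]
}}

```text
time_s: 2.05
ee_pos: [506.0, 66.2, 230.4]
ee_rot: [-179.6, -0.1, -37.3]
force: [0.8, 0.2, -0.5]
gripper_width: 90.9
```

```bash
python3 - <<'E'
from pl import *
seq([((632.8,-167.2,90),(180,0,-80),6),((632.8,-167.2,40),(180,0,-80),4)])
E
```

```text
now 2.05 [506.   66.2 230.4] [-1.796e+02 -1.000e-01 -3.730e+01] F [ 0.8  0.2 -0.5] w 90.9 q [ 6. 12. 96.  0. 71. 43.]
-> [ 632.8 -167.2   90. ] (180, 0, -80) dist/row 50.1 ang/row 7.12
[[-0.1, 0.0, 7.1], [40.3, 18.3, 23.4]]
[[-0.1, 0.0, 7.1], [42.3, 13.1, 23.4]]
[[-0.1, 0.0, 7.1], [43.6, 7.8, 23.4]]
[[-0.1, 0.0, 7.1], [44.2, 2.3, 23.4]]
[[-0.1, 0.0, 7.1], [44.1, -3.2, 23.4]]
[[-0.1, 0.0, 7.1], [43.4, -8.7, 23.4]]
-> [ 632.8 -167.2   40. ] (180, 0, -80) dist/row 12.5 ang/row 0.0
[[0.0, 0.0, 0.0], [0.0, 0.0, 12.5]]
[[0.0, 0.0, 0.0], [0.0, 0.0, 12.5]]
[[0.0, 0.0, 0.0], [0.0, 0.0, 12.5]]
[[0.0, 0.0, 0.0], [0.0, 0.0, 12.5]]
```

Request:
{"api": "servo_tool", "payload": {
  "plan": [
    [[0,0,7],[40,18,22],91],
    [[0,0,7],[42,13,22],91],
    [[0,0,7],[43,8,22],91],
    [[0,0,7],[44,2,23],91],
    [[0,0,7],[44,-3,23],91],
    [[0,0,7],[43,-9,23],91],
    [[0,0,0],[0,0,8],91],
    [[0,0,0],[0,0,8],91],
    [[0,0,0],[0,0,8],91],
    [[0,0,0],[0,0,0],91]
  ]
}}

```text
time_s: 3.3
ee_pos: [637.4, -175.3, 68.0]
ee_rot: [-179.3, 0.2, -80.9]
force: [0.1, 0.2, 0.7]
gripper_width: 90.9
```

```bash
python3 - <<'E'
from pl import *
seq([((632.8,-167.2,14),(180,0,-80),3)])
f=env.grab_frame("top"); crop(f,360,150,90,90,6,"pics/g1.png")
E
```

```text
now 3.3 [ 637.4 -175.3   68. ] [-179.3    0.2  -80.9] F [0.1 0.2 0.7] w 90.9 q [-17.  32.  89.   1.  58.  64.]
-> [ 632.8 -167.2   14. ] (180, 0, -80) dist/row 18.3 ang/row 0.39
[[-0.2, 0.1, -0.3], [-2.8, 1.3, 18.0]]
[[-0.2, 0.1, -0.3], [-2.9, 1.2, 18.0]]
[[-0.2, 0.1, -0.3], [-2.9, 1.1, 18.0]]
```

View pics/g1.png

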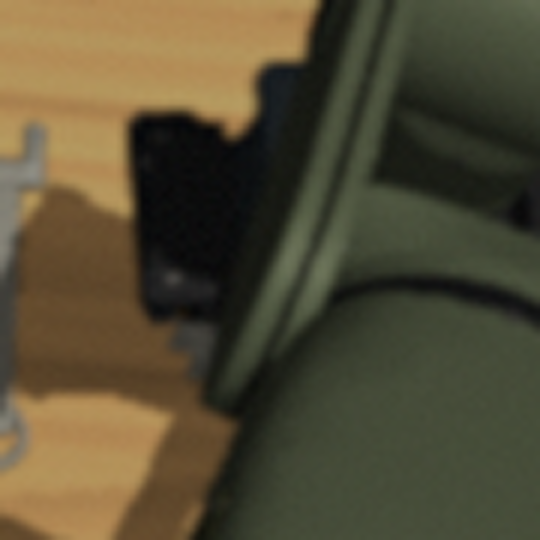

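Request:
{"api": "servo_tool", "payload": {
  "plan": [
    [[0,0,0],[-4,2,10],91],
    [[0,0,-0.5],[-4,2,12],91],
    [[-0.5,0,-0.4],[-1,0,14],91],
    [[0,0,0],[0,0,14],91],
    [[0,0,0],[0,0,4],91],
    [[0,0,0],[0,0,0],91],
    [[0,0,0],[0,0,0],60],
    [[0,0,0],[0,0,0],56],
    [[0,0,0],[0,0,0],56],
    [[0,0,0],[0,0,0],56]
  ],
  "squeeze": 10
}}

```text
time_s: 4.6
ee_pos: [633.5, -165.7, 12.5]
ee_rot: [-179.6, 0.1, -79.9]
force: [-1.5, -0.4, -0.4]
gripper_width: 56.5
```

```bash
python3 - <<'E'
from pl import *
seq([((632.8,-167.2,14),(180,0,-80),3)])
f=env.grab_frame("scene"); crop(f,220,200,100,100,6,"pics/g2.png")
E
```

```text
now 4.6 [ 633.5 -165.7   12.5] [-1.796e+02  1.000e-01 -7.990e+01] F [-1.5 -0.4 -0.4] w 56.5 q [-16.  35.  93.   0.  52.  64.]
-> [ 632.8 -167.2   14. ] (180, 0, -80) dist/row 0.7 ang/row 0.15
[[-0.1, 0.0, 0.0], [0.4, 0.3, -0.5]]
[[-0.1, 0.0, 0.0], [0.4, 0.3, -0.5]]
[[-0.1, 0.0, 0.0], [0.4, 0.3, -0.5]]
```

View pics/g2.png

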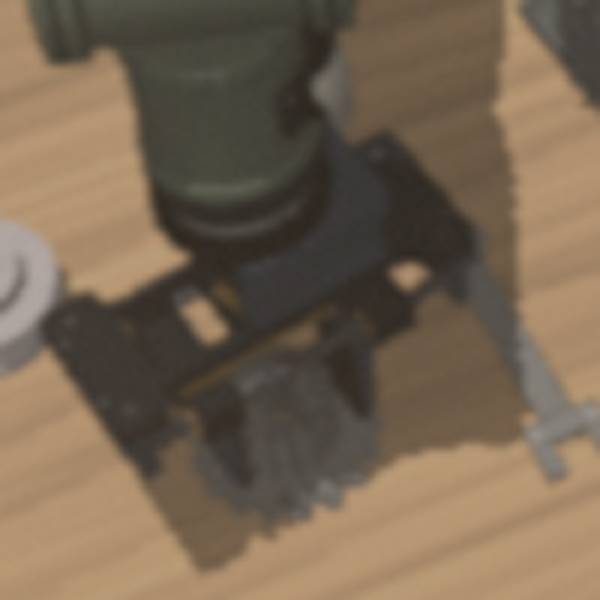

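Request:
{"api": "servo_tool", "payload": {
  "plan": [
    [[0,0,0],[1,1,-1],52],
    [[0,0,0],[0,0,0],45],
    [[0,0,0],[0,0,0],40],
    [[0,0,0],[0,0,0],40],
    [[0,0,0],[0,0,-10],40],
    [[0,0,0],[0,0,-25],40],
    [[0,0,0],[0,0,-40],40],
    [[0,0,0],[0,0,-50],40],
    [[0,0,0],[0,0,-50],40],
    [[0,0,0],[0,0,-50],40]
  ],
  "squeeze": 50
}}

```text
time_s: 5.9
ee_pos: [624.1, -164.5, 233.0]
ee_rot: [178.8, 1.0, -79.9]
force: [0.8, -0.0, -7.9]
gripper_width: 51.3
```

```bash
python3 - <<'E'
from pl import *
# tilt outward: tool z from down toward camera
s=env.state(); K,e,R=cam(env.grab_frame("scene"))
tp=np.array([560,-60,400.]); d=e-tp; d/=np.linalg.norm(d); print(d)
R0=Ro.from_euler('xyz',[180,0,-80],degrees=True)
for t in (70,90,110):
    # rotate about world axis horizontal so tool z goes from -z toward horizontal dir of d
    h=np.array([d[0],d[1],0]);h/=np.linalg.norm(h)
    ax=np.cross([0,0,-1],h); T=Ro.from_rotvec(ax*t,degrees=True)*R0
    print(t,T.as_euler('xyz',degrees=True).round(1),T.apply([0,0,1]).round(2),"cos",T.apply([0,0,1])@d, T.apply([1,0,0]).round(2),"rv tool",(R0.inv()*T).as_rotvec(degrees=True).round(1))
print(s["force"],s["gripper_width"],s["ee_pos"],s["qpos"])
E
```

```text
[ 0.73180362 -0.23419511  0.64001258]
70 [-112.4  -25.9  -97.5] [ 0.89 -0.29 -0.34] cos 0.503129189266188 [-0.12 -0.89  0.44] rv tool [62.  32.6  0. ]
90 [ -90.   -27.7 -107.7] [ 0.95 -0.3   0.  ] cos 0.7683644290397723 [-0.27 -0.84  0.47] rv tool [79.7 41.9  0. ]
110 [ -67.6  -25.9 -117.9] [ 0.89 -0.29  0.34] cos 0.9409235788199154 [-0.42 -0.79  0.44] rv tool [97.4 51.2  0. ]
[ 0.84806906 -0.03063799 -7.91871515] 51.288416570187565 [ 624.08268684 -164.53941228  233.0001814 ] [-15.96864968  25.04615921  76.46538322   0.34700512  79.99997239
  63.8189208 ]
```

```bash
python3 - <<'E'
from pl import *
seq([((690,-185,410),(-110,-26,-98),9)])
E
```

```text
now 5.95 [ 627.3 -165.4  241.5] [179.5   0.6 -79.9] F [ 3.  -0.4  0.5] w 51.2 q [-16.  25.  76.   0.  80.  64.]
-> [ 690. -185.  410.] (-110, -26, -98) dist/row 20.1 ang/row 8.09
[[7.2, 3.7, 0.0], [3.2, -6.3, -18.8]]
[[7.2, 3.7, 0.0], [4.4, -8.6, -17.6]]
[[7.2, 3.7, 0.0], [5.5, -10.7, -16.1]]
[[7.2, 3.7, 0.0], [6.5, -12.6, -14.2]]
[[7.2, 3.7, 0.0], [7.3, -14.2, -12.1]]
[[7.2, 3.7, 0.0], [8.1, -15.6, -9.7]]
[[7.2, 3.7, 0.0], [8.6, -16.7, -7.2]]
[[7.2, 3.7, 0.0], [9.0, -17.4, -4.4]]
[[7.2, 3.7, 0.0], [9.2, -17.8, -1.6]]
```

Request:
{"api": "servo_tool", "payload": {
  "plan": [
    [[7,3.6,0],[3,-6,-19],40],
    [[7,3.6,0],[4,-9,-18],40],
    [[7,3.6,0],[5,-11,-16],40],
    [[7,3.6,0],[6,-13,-14],40],
    [[7,3.6,0],[7,-14,-12],40],
    [[7,3.6,0],[8,-16,-10],40],
    [[7,3.6,0],[9,-17,-7],40],
    [[7,3.6,0],[9,-17,-4],40],
    [[7,3.6,0],[9,-18,-2],40],
    [[0,0,0],[0,0,0],40]
  ]
}}

```text
time_s: 7.2
ee_pos: [670.8, -178.8, 372.7]
ee_rot: [-121.3, -22.6, -94.6]
force: [0.4, -1.4, -7.3]
gripper_width: 51.2
```

```bash
python3 - <<'E'
from pl import *
import pickle
s=env.state();print(s["ee_pos"],s["ee_rot"],s["gripper_width"],s["qpos"])
F=[env.grab_frame("scene") for _ in range(3)]; f=F[-1]; f["avg"]=np.mean([x["pixels"].astype(float) for x in F],0)
pickle.dump((f,s),open("f1.pkl","wb"))
q=proj(f,[s["ee_pos"]])[0]; print(q); u,v=int(q[0])-30,int(q[1])-30
im=cv2.resize(f["avg"][v:v+60,u:u+60,::-1],None,fx=10,fy=10,interpolation=cv2.INTER_CUBIC); cv2.imwrite("pics/und.png",np.clip(im*1.3,0,255).astype(np.uint8))
E
```

```text
[ 670.75580362 -178.8014256   372.70196699] [-121.312765    -22.56316196  -94.61372658] 51.15487371948544 [-14.49388791   3.09917037 111.64649025 -35.76588845   4.89378231
 101.29591555]
[249.7001217 194.4416796]
```

View pics/und.png

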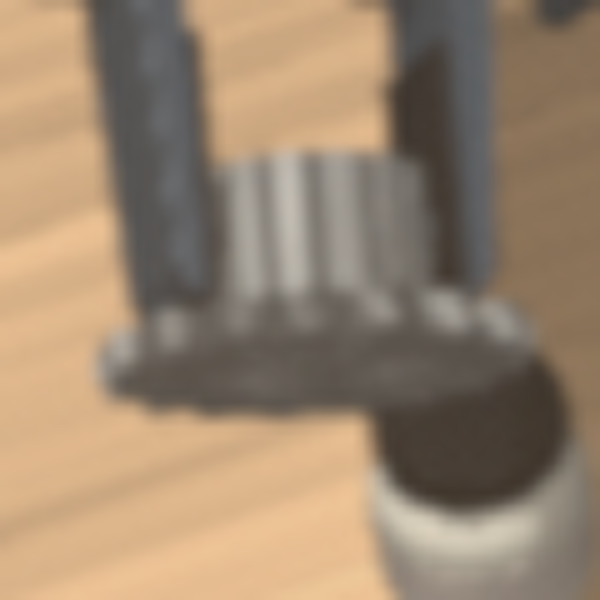

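```bash
python3 - <<'E'
from pl import *
a=np.radians(-16); h=np.array([np.cos(a),np.sin(a),0]); ax=np.cross([0,0,-1],h)
T=Ro.from_rotvec(ax*80,degrees=True)*Ro.from_euler('xyz',[180,0,-80],degrees=True)
T2=Ro.from_rotvec(ax*62,degrees=True)*Ro.from_euler('xyz',[180,0,-80],degrees=True)
seq([((735,-208,560),T2.as_euler('xyz',degrees=True).round(1),5),((752,-216,640),T.as_euler('xyz',degrees=True).round(1),4)])
E
```

```text
now 7.35 [ 671.3 -179.   372.8] [-121.3  -22.5  -94.7] F [ 0.7  0.4 -7. ] w 51.1 q [-15.   3. 112. -36.   5. 101.]
-> [ 735. -208.  560.] [-120.6  -22.8  -93.1] dist/row 40.0 ang/row 0.39
[[0.3, -0.2, -0.2], [18.7, -34.9, -5.7]]
[[0.3, -0.2, -0.2], [18.8, -34.8, -5.7]]
[[0.3, -0.2, -0.2], [18.9, -34.8, -5.6]]
[[0.3, -0.2, -0.2], [19.0, -34.7, -5.5]]
[[0.3, -0.2, -0.2], [19.1, -34.7, -5.4]]
-> [ 752. -216.  640.] [-101.1  -25.6 -101.2] dist/row 20.5 ang/row 4.5
[[4.0, 2.0, 0.0], [9.4, -17.5, -5.3]]
[[4.0, 2.0, 0.0], [9.5, -17.8, -3.7]]
[[4.0, 2.0, 0.0], [9.6, -18.0, -2.1]]
[[4.0, 2.0, 0.0], [9.7, -18.1, -0.5]]
```

Request:
{"api": "servo_tool", "payload": {
  "plan": [
    [[0.3,-0.2,-0.2],[19,-35,-6],40],
    [[0.3,-0.2,-0.2],[19,-35,-6],40],
    [[0.3,-0.2,-0.2],[19,-35,-6],40],
    [[0.3,-0.2,-0.2],[19,-35,-6],40],
    [[1,0.5,0],[19,-35,-5],40],
    [[4,2,0],[9,-18,-5],40],
    [[4,2,0],[9,-18,-4],40],
    [[4,2,0],[10,-18,-2],40],
    [[4,2,0],[10,-18,-1],40],
    [[3,1.5,0],[0,0,0],40]
  ]
}}

```text
time_s: 8.6
ee_pos: [749.6, -215.9, 623.7]
ee_rot: [-98.7, -25.9, -102.8]
force: [-0.1, 1.0, -7.6]
gripper_width: 51.2
```

```bash
cat > look.py <<'E'
from pl import *
import pickle,sys
def look(cam="scene",hw=40,out="pics/x.png",n=3,g=1.3,at=None,pk=None,S=None):
    s=env.state();print(s["ee_pos"].round(1),s["ee_rot"].round(1),round(s["gripper_width"],1),s["qpos"].round(1))
    F=[env.grab_frame(cam) for _ in range(n)]; f=F[-1]; f["avg"]=np.mean([x["pixels"].astype(float) for x in F],0)
    if pk: pickle.dump((f,s),open(pk,"wb"))
    q=proj(f,[s["ee_pos"] if at is None else at])[0]; print(q); u,v=max(0,int(q[0])-hw),max(0,int(q[1])-hw); print(u,v)
    im=cv2.resize(f["avg"][v:v+2*hw,u:u+2*hw,::-1],None,fx=300/hw,fy=300/hw,interpolation=cv2.INTER_CUBIC); cv2.imwrite(out,np.clip(im*g,0,255).astype(np.uint8))
E
python3 - <<'E'
from look import *
look(out="pics/und2.png",pk="f2.pkl")
E
```

```text
[ 749.6 -215.9  623.7] [ -98.7  -25.9 -102.8] 51.2 [-17.2   3.3  91.7  11.5   2.9  52.2]
[220.32820969 125.65384084]
180 85
```

View pics/und2.png

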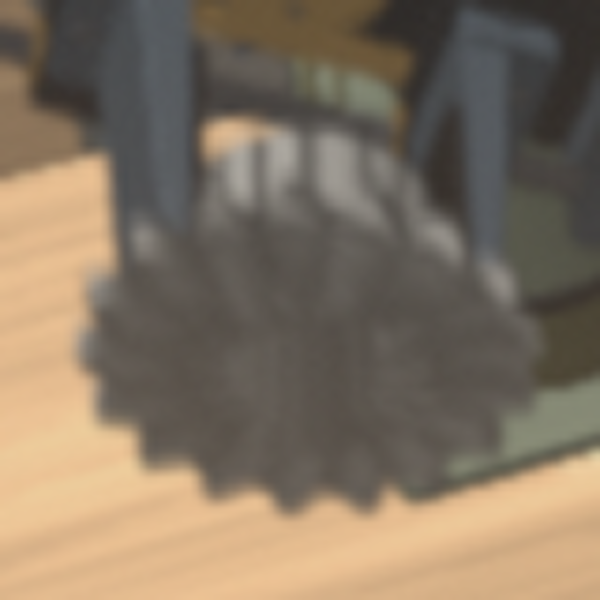

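Underside is facing the camera, but it is unlit. I'll boost the contrast.

```bash
cat > und.py <<'E'
from look import *
def und(pk,out,S=14):
    f,s=pickle.load(open(pk,"rb"))
    R=Ro.from_euler('xyz',s["ee_rot"],degrees=True).as_matrix(); t=s["ee_pos"]
    # underside plane: 14 mm beyond tcp along tool z ; rectify to tool xy
    K,e,Rc=cam(f); n=60; px=4
    xs=(np.arange(-50,50.01,1/px))
    X,Y=np.meshgrid(xs,xs[::-1]); P=t+R[:,2]*13+X[...,None]*R[:,0]+Y[...,None]*R[:,1]
    q=proj(f,P.reshape(-1,3)).reshape(*X.shape,2).astype(np.float32)
    im=cv2.remap(f["avg"].astype(np.float32),q[...,0],q[...,1],cv2.INTER_CUBIC)
    return im,X,Y
if __name__=="__main__":
    im,X,Y=und(sys.argv[1],None)
    m=(np.hypot(X,Y)<38); lo,hi=np.percentile(im[m],2),np.percentile(im[m],99)
    o=np.clip((im-lo)/(hi-lo),0,1)*255; o=cv2.resize(o[...,::-1],(560,560))
    cv2.imwrite(sys.argv[2],o.astype(np.uint8)); print(lo,hi)
E
python3 und.py f2.pkl pics/und2r.png
```

```text
57.62991 78.48886
```

View pics/und2r.png

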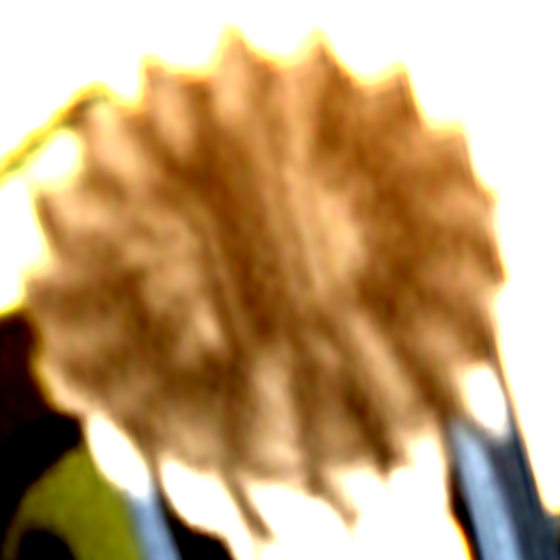

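```bash
python3 - <<'E'
from pl import *
seq([((650,-80,420),(180,0,-82),9),((500,105,235),(180,0,-95),6)])
E
```

```text
now 8.75 [ 749.6 -215.9  620.8] [ -99.1  -25.8 -102.6] F [-0.2 -0.5 -6.6] w 51.4 q [-17.   3.  92.  11.   3.  53.]
-> [650. -80. 420.] (180, 0, -82) dist/row 29.1 ang/row 9.1
[[-8.2, -3.9, 0.1], [-20.8, 16.8, -11.6]]
[[-8.2, -3.9, 0.1], [-21.4, 18.2, -7.7]]
[[-8.2, -3.9, 0.1], [-21.8, 19.0, -3.5]]
[[-8.2, -3.9, 0.1], [-21.8, 19.3, 0.7]]
[[-8.2, -3.9, 0.1], [-21.6, 18.9, 5.0]]
[[-8.2, -3.9, 0.1], [-21.0, 18.0, 9.1]]
[[-8.2, -3.9, 0.1], [-20.2, 16.5, 12.9]]
[[-8.2, -3.9, 0.1], [-19.2, 14.4, 16.5]]
[[-8.2, -3.9, 0.1], [-17.9, 11.8, 19.7]]
-> [500. 105. 235.] (180, 0, -95) dist/row 50.3 ang/row 2.17
[[0.0, 0.0, 2.2], [-34.0, 20.5, 30.8]]
[[0.0, 0.0, 2.2], [-33.2, 21.7, 30.8]]
[[0.0, 0.0, 2.2], [-32.4, 23.0, 30.8]]
[[0.0, 0.0, 2.2], [-31.5, 24.2, 30.8]]
[[0.0, 0.0, 2.2], [-30.5, 25.4, 30.8]]
[[0.0, 0.0, 2.2], [-29.6, 26.5, 30.8]]
```

Request:
{"api": "servo_tool", "payload": {
  "plan": [
    [[-8,-4,0],[-20,17,-11],40],
    [[-8,-4,0],[-21,18,-8],40],
    [[-8,-4,0],[-21,19,-4],40],
    [[-8,-4,0],[-21,19,1],40],
    [[-8,-4,0],[-21,19,5],40],
    [[-8,-4,0],[-21,18,9],40],
    [[-8,-4,0],[-20,16,13],40],
    [[-8,-4,0],[-19,14,16],40],
    [[-8,-4,0],[-18,12,19],40],
    [[0,0,0],[0,0,0],40]
  ]
}}

```text
time_s: 10.0
ee_pos: [652.3, -84.0, 424.6]
ee_rot: [-179.4, 0.2, -80.7]
force: [1.2, -0.5, -7.1]
gripper_width: 51.0
```

```bash
python3 - <<'E'
from pl import *
seq([((520,80,250),(180,0,-95),6),((500,105,225),(180,0,-95),3)])
E
```

```text
now 10.0 [652.3 -84.  424.6] [-179.4    0.2  -80.7] F [ 1.2 -0.5 -7.1] w 51.0 q [ -9.  24.  51.   0. 104.  72.]
-> [520.  80. 250.] (180, 0, -95) dist/row 45.6 ang/row 2.39
[[-0.1, 0.1, 2.4], [-30.4, 17.6, 29.0]]
[[-0.1, 0.1, 2.4], [-29.7, 18.8, 29.0]]
[[-0.1, 0.1, 2.4], [-28.9, 20.0, 29.0]]
[[-0.1, 0.1, 2.4], [-28.1, 21.2, 29.1]]
[[-0.1, 0.1, 2.4], [-27.2, 22.3, 29.1]]
[[-0.1, 0.1, 2.4], [-26.3, 23.3, 29.1]]
-> [500. 105. 225.] (180, 0, -95) dist/row 13.5 ang/row 0.0
[[0.0, 0.0, 0.0], [-7.7, 7.4, 8.3]]
[[0.0, 0.0, 0.0], [-7.7, 7.4, 8.3]]
[[0.0, 0.0, 0.0], [-7.7, 7.4, 8.3]]
```

Request:
{"api": "servo_tool", "payload": {
  "plan": [
    [[-0.1,0,2.4],[-30,18,28],40],
    [[-0.1,0,2.4],[-30,19,29],40],
    [[-0.1,0,2.4],[-29,20,29],40],
    [[-0.1,0,2.4],[-28,21,29],40],
    [[-0.1,0,2.4],[-27,22,29],40],
    [[0,0,2.4],[-26,23,29],40],
    [[0,0,0],[-8,7,8],40],
    [[0,0,0],[-7,7,6],40],
    [[0,0,0],[-7,7,4],40],
    [[0,0,0],[0,0,0],40]
  ]
}}

```text
time_s: 11.25
ee_pos: [521.9, 102.5, 243.7]
ee_rot: [-174.8, 0.3, -96.0]
force: [-0.4, -0.5, -7.1]
gripper_width: 51.7
```

```bash
python3 - <<'E'
from look import *
seq([((500,105,225),(180,0,-95),2)])
look(out="pics/ab_s.png",hw=40,at=[500,105,190],n=2)
look("top",out="pics/ab_t.png",hw=40,at=[500,105,190],n=2,g=1.6)
E
```

```text
now 11.25 [521.9 102.5 243.7] [-174.8    0.3  -96. ] F [-0.4 -0.5 -7.1] w 51.7 q [ 11.  11.  96.  -1.  68. 107.]
-> [500. 105. 225.] (180, 0, -95) dist/row 14.4 ang/row 2.64
[[-2.6, 0.1, -0.5], [-0.1, 11.8, 8.3]]
[[-2.6, 0.1, -0.5], [-0.2, 11.4, 8.8]]
[521.9 102.5 243.7] [-174.8    0.3  -96. ] 51.7 [ 10.6  10.7  96.   -1.3  68.3 107. ]
[334.01496975 165.60358501]
294 125
[522.5 102.1 243.8] [-174.8    0.3  -96. ] 51.0 [ 10.6  10.7  95.9  -1.3  68.3 107. ]
[290.90328821 228.94076151]
250 188
```

View pics/ab_s.png

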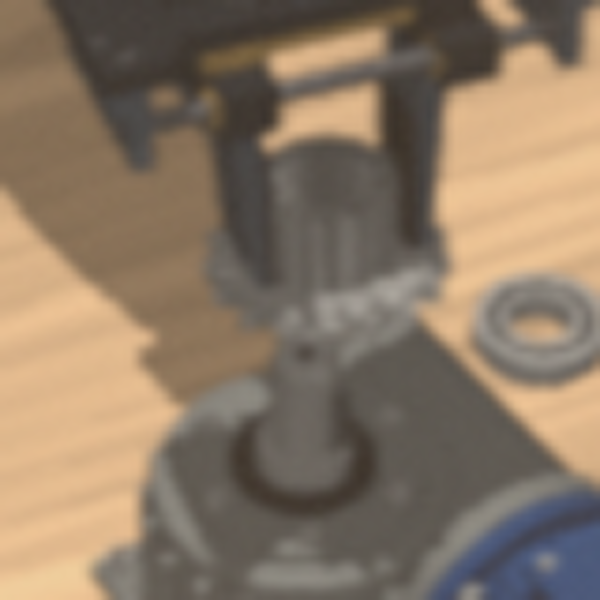

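View pics/ab_t.png

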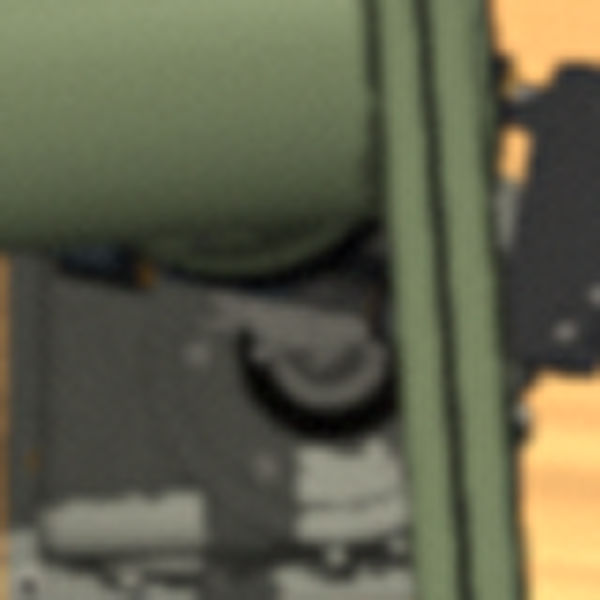

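Request:
{"api": "servo_tool", "payload": {
  "plan": [
    [[-2.6,0,-0.5],[0,8,4],40],
    [[-2.6,0,-0.5],[0,8,4],40],
    [[0,0,0],[0,6,3],40],
    [[0,0,0],[0,0,2],40],
    [[0,0,0],[0,0,2],40],
    [[0,0,0],[0,0,0],40],
    [[0,0,0],[0,0,0],40],
    [[0,0,0],[0,0,0],40],
    [[0,0,0],[0,0,0],40],
    [[0,0,0],[0,0,0],40]
  ]
}}

```text
time_s: 12.7
ee_pos: [503.2, 103.1, 228.2]
ee_rot: [-179.8, 0.3, -95.1]
force: [0.7, 0.1, -7.5]
gripper_width: 50.9
```

```bash
python3 - <<'E'
from look import *
seq([((500,105,205),(180,0,-95),3)])
look(out="pics/ab2.png",hw=35,at=[500,105,200],n=3,pk="f3.pkl")
E
```

```text
now 12.7 [503.2 103.1 228.2] [-179.8    0.3  -95.1] F [ 0.7  0.1 -7.5] w 50.9 q [ 10.  12.  96.   0.  71. 105.]
-> [500. 105. 205.] (180, 0, -95) dist/row 7.8 ang/row 0.13
[[-0.1, 0.1, 0.0], [-0.5, 1.2, 7.7]]
[[-0.1, 0.1, 0.0], [-0.5, 1.1, 7.7]]
[[-0.1, 0.1, 0.0], [-0.5, 1.1, 7.7]]
[503.2 103.1 228.2] [-179.8    0.3  -95.1] 50.9 [ 10.2  12.1  96.3   0.2  71.3 105.2]
[334.05663296 163.05077066]
299 128
```

View pics/ab2.png

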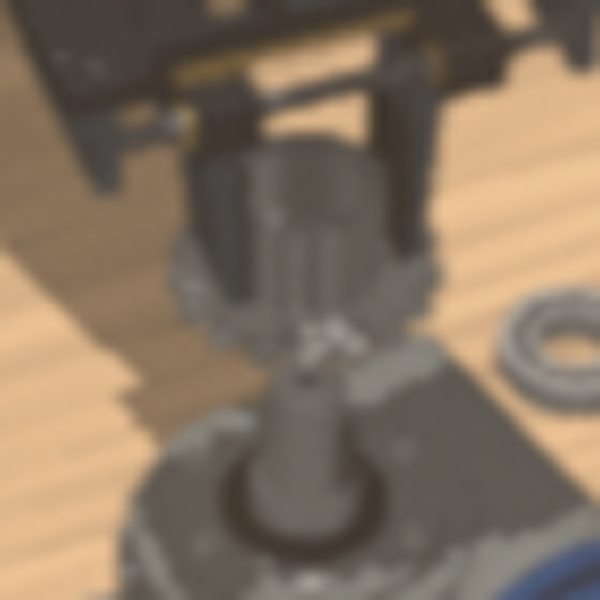

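```bash
python3 - <<'E'
from fit import *
f,s=pickle.load(open("f3.pkl","rb")); u,v,w,h=299,128,70,70; S=11
im=cv2.resize(f["avg"][v:v+h,u:u+w,::-1],None,fx=S,fy=S,interpolation=cv2.INTER_CUBIC); im=np.clip(im*2,0,255).astype(np.uint8)
xy=s["ee_pos"][:2]; z=s["ee_pos"][2]-13.5
def pl(P,c): cv2.polylines(im,[((proj(f,P)-[u,v]+.5)*S).astype(np.int32)],True,c,1)
pl(at(circ(26),xy,z+42),(0,255,0));pl(at(circ(26),xy,z+9),(0,255,0));pl(at(circ(45.5),xy,z),(0,0,255));pl(at(circ(14.6),xy,z+42),(255,255,0))
x2=np.array([500,105.2]);pl(at(circ(10.5),x2,166),(0,255,255));pl(at(circ(14),x2,162.5),(0,255,255))
cv2.imwrite("pics/ov3.png",im[:600,:770])
E
```

```text
(no output)
```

View pics/ov3.png

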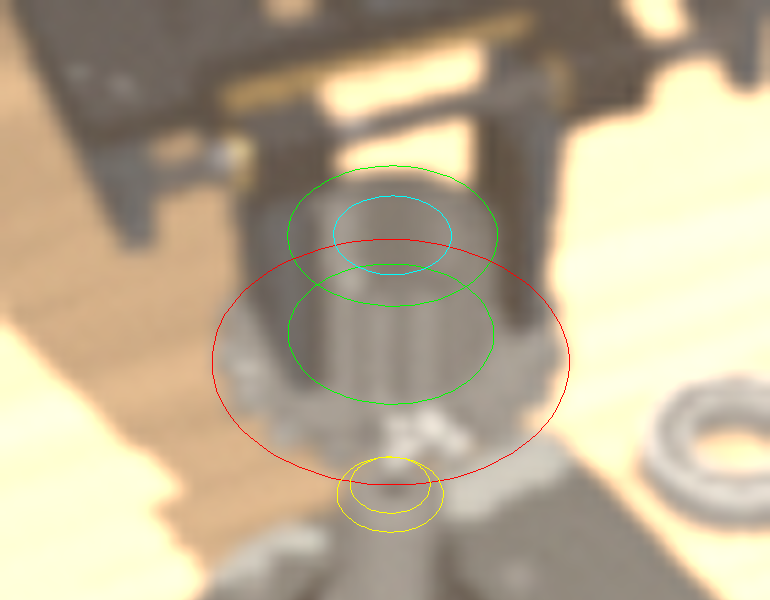

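Request:
{"api": "servo_tool", "payload": {
  "plan": [
    [[0,0,0],[-1,2,10],40],
    [[0,0.2,0],[-1,1,10],40],
    [[0,0,0],[0,0,10],40],
    [[0,0,0],[0,0,8],40],
    [[0,0,0],[0,0,3],40],
    [[0,0,0],[0,0,0],40],
    [[0,0,0],[0,0,0],40],
    [[0,0,0],[0,0,0],40],
    [[0,0,0],[0,0,0],40],
    [[0,0,0],[0,0,0],40]
  ],
  "squeeze": 30
}}

```text
time_s: 14.1
ee_pos: [500.6, 105.7, 184.3]
ee_rot: [-179.7, 0.1, -95.1]
force: [-0.6, 0.7, -7.2]
gripper_width: 51.5
```

```bash
python3 - <<'E'
from look import *
seq([((500,105.2,165),(180,0,-95),8)])
E
```

```text
now 14.1 [500.6 105.7 184.3] [-1.797e+02  1.000e-01 -9.510e+01] F [-0.6  0.7 -7.2] w 51.5 q [ 11.  14. 101.   0.  65. 106.]
-> [500.  105.2 165. ] (180, 0, -95) dist/row 2.4 ang/row 0.04
[[0.0, 0.0, 0.0], [0.1, 0.1, 2.4]]
[[0.0, 0.0, 0.0], [0.1, 0.1, 2.4]]
[[0.0, 0.0, 0.0], [0.1, 0.1, 2.4]]
[[0.0, 0.0, 0.0], [0.1, 0.1, 2.4]]
[[0.0, 0.0, 0.0], [0.1, 0.1, 2.4]]
[[0.0, 0.0, 0.0], [0.1, 0.1, 2.4]]
[[0.0, 0.0, 0.0], [0.1, 0.1, 2.4]]
[[0.0, 0.0, 0.0], [0.1, 0.1, 2.4]]
```

Request:
{"api": "servo_tool", "payload": {
  "plan": [
    [[0,0,0],[0.5,0.5,2],40],
    [[0,0,0],[0,0,2],40],
    [[0,0,0],[0,0,1.5],40],
    [[0,0,0],[0,0,1.5],40],
    [[0,0,0],[0,0,1.5],40],
    [[0,0,0],[0,0,1.5],40],
    [[0,0,0],[0,0,1.5],40],
    [[0,0,0],[0,0,1.5],40],
    [[0,0,0],[0,0,1.5],40],
    [[0,0,0],[0,0,0],40]
  ]
}}

```text
time_s: 15.35
ee_pos: [500.6, 105.2, 169.0]
ee_rot: [-179.7, 0.1, -95.1]
force: [0.2, 0.4, -7.5]
gripper_width: 51.2
```

```bash
python3 - <<'E'
from look import *
print(env.state()["torque"],env.state()["force"])
look(out="pics/c1.png",hw=35,at=[500,105,180],n=1,g=1.6)
E
```

```text
[-0.1055814   0.04651944  0.08389884] [ 0.18580636  0.38658383 -7.5129033 ]
[500.6 105.2 169. ] [-1.797e+02  1.000e-01 -9.510e+01] 51.2 [ 10.6  14.4 102.1  -0.   63.1 105.7]
[333.97382088 168.12488345]
298 133
```

View pics/c1.png

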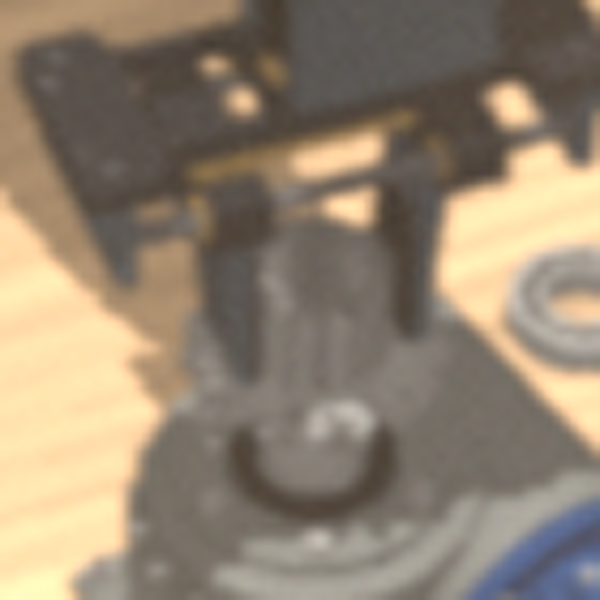

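Request:
{"api": "servo_tool", "payload": {
  "plan": [
    [[0,0,0],[0,0,1],40],
    [[0,0,0],[0,0,1],40],
    [[0,0,0],[0,0,1],40],
    [[0,0,0],[0,0,1],40],
    [[0,0,0],[0,0,0.5],40],
    [[0,0,0],[0,0,0.5],40],
    [[0,0,0],[0,0,0.5],40],
    [[0,0,0],[0,0,0.5],40],
    [[0,0,0],[0,0,0.5],40],
    [[0,0,0],[0,0,0.5],40]
  ],
  "squeeze": 20
}}

```text
time_s: 16.65
ee_pos: [500.7, 105.2, 165.2]
ee_rot: [-179.5, 0.1, -95.1]
force: [-4.3, -1.3, 3.6]
gripper_width: 51.6
```

Request:
{"api": "servo_tool", "payload": {
  "plan": [
    [[0,0,-3],[0,0,0.6],40],
    [[0,0,-3],[0,0,0.6],40],
    [[0,0,-3],[0,0,0.6],40],
    [[0,0,-3],[0,0,0.6],40],
    [[0,0,-3],[0,0,0.6],40],
    [[0,0,-3],[0,0,0.6],40],
    [[0,0,-3],[0,0,0.6],40],
    [[0,0,-3],[0,0,0.6],40],
    [[0,0,-3],[0,0,0.6],40],
    [[0,0,-3],[0,0,0.6],40]
  ]
}}

```text
time_s: 17.9
ee_pos: [501.9, 105.4, 158.2]
ee_rot: [-179.4, -0.1, -64.4]
force: [-3.0, -1.5, 9.0]
gripper_width: 51.3
```

```bash
python3 - <<'E'
from look import *
s=env.state();print(s["ee_pos"],s["ee_rot"],s["force"],s["torque"],s["qpos"])
E
```

```text
[501.89498665 105.39689652 158.21066798] [-1.79392519e+02 -1.12267167e-01 -6.44201138e+01] [-3.01911339 -1.47695028  9.03225795] [-0.13963807  0.71006753 -0.67977721] [1.05425489e+01 1.49663597e+01 1.03058027e+02 5.60480359e-02
 6.13598187e+01 7.49354676e+01]
```

```bash
python3 - <<'E'
from look import *
look(out="pics/c2.png",hw=35,at=[500,105,180],n=2,g=1.6,pk="f4.pkl")
f,s=pickle.load(open("f4.pkl","rb"))
from fit import *
u,v,w,h=298,133,70,60; S=10
im=cv2.resize(f["avg"][v:v+h,u:u+w,::-1],None,fx=S,fy=S,interpolation=cv2.INTER_CUBIC); im=np.clip(im*1.8,0,255).astype(np.uint8); r=im.copy()
xy=np.array([500.3,105.2])
for z,c in((152,(0,0,255)),(145,(0,255,0))):
    for R,dz in((43,0),(26,42)):
        cv2.polylines(im,[((proj(f,at(circ(R),xy,z+dz))-[u,v]+.5)*S).astype(np.int32)],True,c,1)
cv2.imwrite("pics/c2o.png",im); cv2.imwrite("pics/c2.png",r)
E
```

```text
[501.9 105.4 158.2] [-1.794e+02 -1.000e-01 -6.440e+01] 51.3 [1.050e+01 1.500e+01 1.031e+02 1.000e-01 6.140e+01 7.490e+01]
[333.97382088 168.12488345]
298 133
```

View pics/c2o.png

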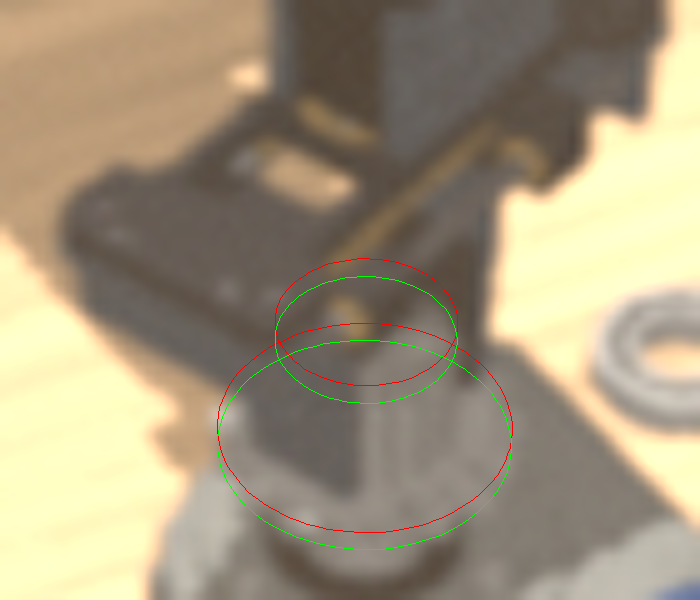

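View pics/c2.png

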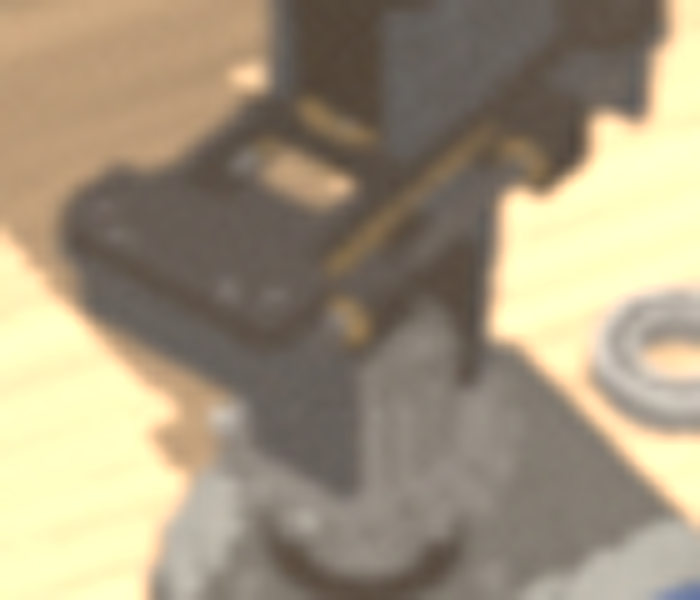

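Request:
{"api": "servo_tool", "payload": {
  "plan": [
    [[0,0,1.5],[0,0,0],40],
    [[0,0,1.5],[0,0,0],40],
    [[0,0,0],[0,0,0.5],40],
    [[0,0,0],[0,0,0.5],40],
    [[0,0,0],[0,0,0.5],40],
    [[0,0,0],[0,0,0.5],40],
    [[0,0,0],[0,0,0.5],40],
    [[0,0,0],[0,0,0.5],40],
    [[0,0,0],[0,0,0.5],40],
    [[0,0,0],[0,0,0.5],40]
  ]
}}

```text
time_s: 19.25
ee_pos: [501.7, 105.3, 151.5]
ee_rot: [-179.5, -0.1, -67.7]
force: [-0.5, -0.8, -3.5]
gripper_width: 51.5
```

```bash
python3 - <<'E'
from look import *
s=env.state();print(s["ee_pos"],s["ee_rot"],s["force"],s["torque"])
E
```

```text
[501.73212233 105.30741107 151.45463219] [-1.79487648e+02 -7.77556174e-02 -6.76596525e+01] [-0.54577329 -0.77675207 -3.49542115] [-0.13052717  0.24089907 -0.02970067]
```

Request:
{"api": "servo_tool", "payload": {
  "plan": [
    [[0,0,0],[-0.3,0,1],40],
    [[0,0,0],[0,0,1],40],
    [[0,0,0],[0,0,1],40],
    [[0,0,0],[0,0,1],40],
    [[0,0,0],[0,0,1],40],
    [[0,0,0],[0,0,1],40],
    [[0,0,0],[0,0,1],40],
    [[0,0,0],[0,0,1],40],
    [[0,0,0],[0,0,1],40],
    [[0,0,0],[0,0,1],40]
  ]
}}

```text
time_s: 20.5
ee_pos: [501.8, 105.3, 141.8]
ee_rot: [-179.5, -0.1, -67.7]
force: [-0.9, -1.4, -1.6]
gripper_width: 51.5
```

```bash
python3 - <<'E'
from look import *
s=env.state();print(s["ee_pos"],s["ee_rot"],s["force"],s["torque"])
E
```

```text
[501.80443462 105.34226779 141.76066239] [-1.79456485e+02 -1.13280704e-01 -6.76678850e+01] [-0.93103534 -1.37184529 -1.56966313] [-0.21301773  0.4213171  -0.04845411]
```

Request:
{"api": "servo_tool", "payload": {
  "plan": [
    [[0,0,0],[-0.3,0.6,0.8],40],
    [[0,0,0],[0,0,0.8],40],
    [[0,0,0],[0,0,0.8],40],
    [[0,0,0],[0,0,0.8],40],
    [[0,0,0],[0,0,0.8],40],
    [[0,0,0],[0,0,0.8],40],
    [[0,0,0],[0,0,0.7],40],
    [[0,0,0],[0,0,0.7],40],
    [[0,0,0],[0,0,0.7],40],
    [[0,0,0],[0,0,0.7],40]
  ]
}}

```text
time_s: 21.75
ee_pos: [501.8, 105.3, 134.5]
ee_rot: [-179.4, -0.1, -67.7]
force: [-1.3, -2.6, 0.9]
gripper_width: 51.6
```

```bash
python3 - <<'E'
from look import *
s=env.state();print(s["ee_pos"],s["ee_rot"],s["force"],s["torque"])
look(out="pics/c3.png",hw=35,at=[500,105,160],n=1,g=1.7,pk="f5.pkl")
E
```

```text
[501.81391598 105.34845229 134.49502629] [-1.79360016e+02 -1.48243805e-01 -6.76786299e+01] [-1.31707861 -2.55351238  0.94455383] [-0.18074089  0.47825036 -0.12980166]
[501.8 105.3 134.5] [-1.794e+02 -1.000e-01 -6.770e+01] 51.6 [ 10.6  16.3 105.1  -0.   58.   78.3]
[333.89302859 173.07523864]
298 138
```

View pics/c3.png

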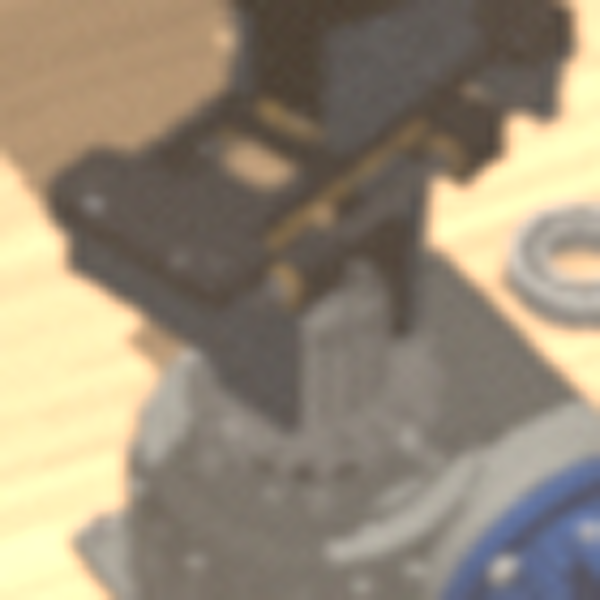

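Request:
{"api": "servo_tool", "payload": {
  "plan": [
    [[0,0,0],[0,0,0.5],40],
    [[0,0,0],[0,0,0.5],40],
    [[0,0,0],[0,0,0.5],40],
    [[0,0,0],[0,0,0.5],40],
    [[0,0,0],[0,0,0.5],40],
    [[0,0,0],[0,0,0.5],40],
    [[0,0,0],[0,0,0.5],40],
    [[0,0,0],[0,0,0.5],40],
    [[0,0,0],[0,0,0.5],40],
    [[0,0,0],[0,0,0.5],40]
  ]
}}

```text
time_s: 23.05
ee_pos: [501.9, 105.4, 133.3]
ee_rot: [-179.2, -0.2, -67.7]
force: [-3.1, -1.0, 5.5]
gripper_width: 51.5
```

```bash
python3 - <<'E'
from look import *
s=env.state();print(s["ee_pos"],s["ee_rot"],s["force"],s["torque"])
E
```

```text
[501.89406837 105.37545237 133.29785439] [-1.79233750e+02 -1.69879076e-01 -6.76814974e+01] [-3.08008529 -0.98838365  5.45422407] [-0.29187382  0.75571564 -0.05908128]
```

Request:
{"api": "servo_tool", "payload": {
  "plan": [
    [[0,0,0],[0,0,0.8],40],
    [[0,0,0],[0,0,0.8],40],
    [[0,0,0],[0,0,0],40],
    [[0,0,0],[0,0,0],40],
    [[0,0,0],[0,0,0],54],
    [[0,0,0],[0,0,0],58],
    [[0,0,0],[0,0,0],70],
    [[0,0,0],[0,0,0],70],
    [[0,0,0],[0,0,0],70],
    [[0,0,0],[0,0,0],70]
  ]
}}

```text
time_s: 24.3
ee_pos: [503.7, 106.4, 133.0]
ee_rot: [-178.9, -0.2, -67.6]
force: [0.2, 0.2, 0.3]
gripper_width: 70.0
```

```bash
python3 - <<'E'
from look import *
s=env.state();print(s["ee_pos"],s["ee_rot"],s["force"],s["torque"])
look(out="pics/c4.png",hw=35,at=[500,105,160],n=2,g=1.7,pk="f6.pkl")
E
```

```text
[503.68189306 106.38448092 133.01765239] [-1.78949185e+02 -1.73188517e-01 -6.76496034e+01] [0.22900371 0.18801537 0.26934104] [-0.07303801  0.17625305 -0.0146788 ]
[503.7 106.4 133. ] [-178.9   -0.2  -67.6] 70.0 [1.060e+01 1.630e+01 1.052e+02 1.000e-01 5.740e+01 7.820e+01]
[333.89302859 173.07523864]
298 138
```

View pics/c4.png

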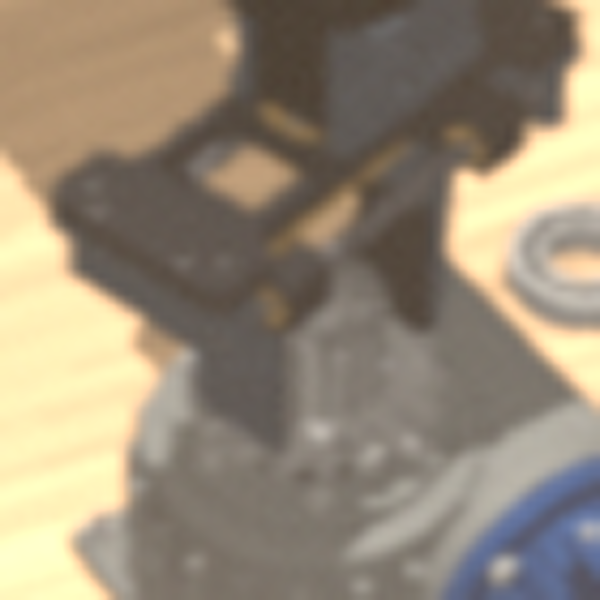

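Request:
{"api": "servo_tool", "payload": {
  "plan": [
    [[0,0,0],[0,0,-6],80],
    [[0,0,0],[0,0,-15],85],
    [[0,0,0],[0,0,-25],91],
    [[0,0,0],[0,0,-40],91],
    [[0,0,0],[0,0,-50],91],
    [[0,0,0],[-28,-11,-30],91],
    [[0,0,0],[-46,-18,0],91],
    [[0,0,0],[-46,-18,0],91],
    [[0,0,0],[-46,-18,0],91],
    [[0,0,0],[-46,-18,0],91]
  ]
}}

```text
time_s: 25.65
ee_pos: [498.3, 336.8, 318.6]
ee_rot: [-178.1, -0.2, -68.1]
force: [1.3, -0.6, -0.6]
gripper_width: 91.1
```

```bash
cat > fin.py <<'E'
from look import *
from fit import *
ims=[]
for n,g in(("scene",1.6),("top",2.)):
    F=[env.grab_frame(n) for _ in range(3)]; f=F[-1]; f["avg"]=np.mean([x["pixels"].astype(float) for x in F],0)
    pickle.dump(f,open("ff_%s.pkl"%n,"wb"))
    cv2.imwrite("pics/full_%s.png"%n,f["avg"][...,::-1].astype(np.uint8))
    q=proj(f,[[500,105,145]])[0].astype(int); u,v=q-24; S=8
    im=np.clip(cv2.resize(f["avg"][v:v+48,u:u+48,::-1],None,fx=S,fy=S,interpolation=cv2.INTER_CUBIC)*g,0,255).astype(np.uint8); r=im.copy()
    xy=np.array([500.1,105.2])
    for z,c in((120,(0,255,0)),(152,(0,0,255))):
        for R,dz in((45.5,0),(26,42)):
            cv2.polylines(im,[((proj(f,at(circ(R),xy,z+dz))-[u,v]+.5)*S).astype(np.int32)],True,c,1)
    cv2.polylines(im,[((proj(f,at(circ(14),xy,162.5))-[u,v]+.5)*S).astype(np.int32)],True,(0,255,255),1)
    ims.append(np.hstack([r,im]))
cv2.imwrite("pics/fin.png",cv2.resize(np.vstack(ims),(600,600)))
print(env.state()["time_s"],env.state()["ee_pos"])
E
python3 fin.py
```

```text
25.95 [498.49798935 334.15900238 317.52917624]
```

View pics/fin.png

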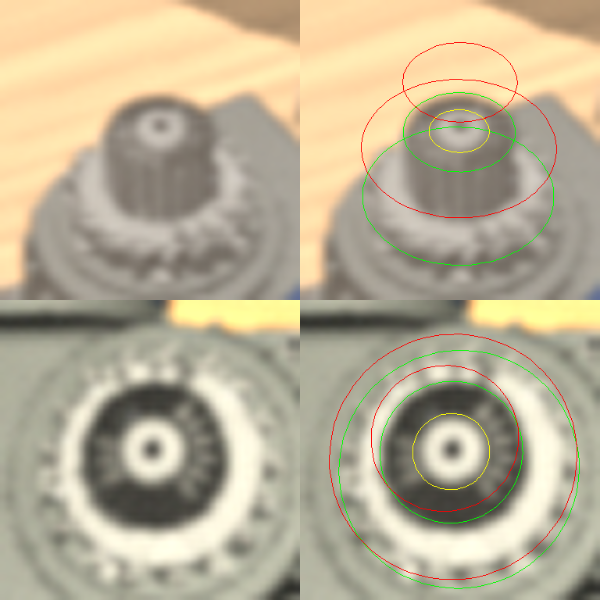

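View pics/full_top.png

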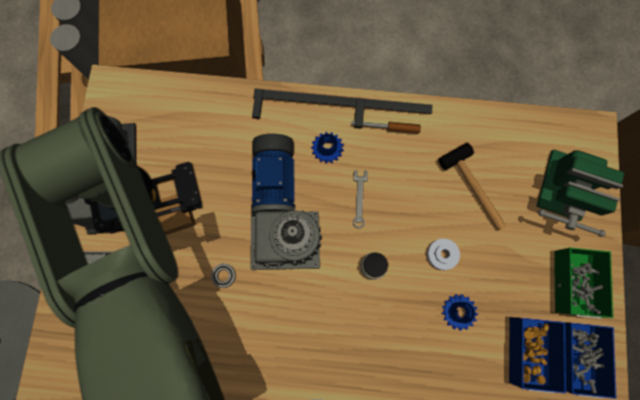

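```bash
python3 - <<'E'
from workcell import env
print(env.state()["force"],env.state()["qvel"].round(2)); print(env.job_done())
E
```

```text
[-0.35709064 -0.08343907 -0.5968315 ] [-0.74 -0.21  0.52  0.22 -0.37  0.14]
the job is handed in; nothing more can be done
None
```

The grey sprocket is on the gearmotor shaft with its keyway over the key, seated on the shoulder and released. I handed the job in at about 26 s of the 61 s.

**What I did:** I gripped the sprocket by its boss and slipped it over the shaft end without touching the chamfer. I rested it on the key's top with about 11 N and turned it lightly until it dropped over the key. Turning had built up about 0.7 N·m against the key. I backed it off to nearly zero, then lowered the sprocket until it stopped on the shoulder. The wrist readings I took suggest at most about 17 N of bearing force, but I only read them at the end of each move.

**Last checks:**
- **Height:** it stopped with the fingertips at z = 133.3 mm. With the roughly 13.5 mm between fingertips and underside when gripped, that puts the underside at about 120 mm, level with the shoulder.
- **Pictures after release:** in both camera views the outline drawn for "home at 120 mm" fits the sprocket, and the outline for "resting on the key" does not.
- **Other things:** the parts visible in the last top view look unmoved. The gripper hid the carton there, and I did not check it separately.

**Checks that failed or disagreed:**
- **Keyway direction:** the first pictures left it undecided between about 30° and −120°. My look at the underside, which is why the arm tilted the sprocket up partway through, did not settle it. Turning it on the shaft did, and 30° was right.
- **Final height from the scene view:** it looked about 1 mm lower than the model, which is within the camera calibration error.

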